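# Turn the cart wheel until its valve is at the top

### The job

The bakery's delivery-cart wheel hangs in the wheel stand to have its tyre pumped up. Reach in between the spokes with your fingertips and push them round gently, without ramming or spinning the wheel, until the valve stands at the very top of the wheel, straight above the axle, then take the hand away. Push on neither the tyre nor the valve stem, and leave the tools and pastry things on the bench where they are.

Things in the scene. Friction and masses are not known exactly. Their poses are not given: they have to be found in the camera images.
- stand: Grey steel wheel stand, fixed to the bench: base plate 260 x 200 x 12 mm; origin at the centre of its underside, z up. Its x axis is level along the axle, away from the robot; y to the robot's left. A-frames of 11 mm tube stand at x = -56 and +56 mm, legs 140 mm apart (y) at the foot, meeting in a 34 mm wide plate below the axle, top 206 mm; the axle nuts (20 mm across) end at x = -72 and +72. The wheel turns between them in the plane x = 0.
- axle (a point): Centre of the wheel, on the axle, 195 mm above the bench (the stand's x = y = 0). Hub radius 30 mm within 15 mm of the wheel's middle plane, 22 mm farther out; rim from 116 to 136 mm from the axle, 30 mm wide (15 mm either side of the middle plane).
- wheel (a joint): Wheel angle in rad: 0 (or any whole turn, as 6.283) with the valve straight above the axle; grows as the wheel turns clockwise seen from the robot: at 1.571 the valve is on the stand's -y side. Turns either way without stops; balanced, 1.1 kg; the hub drags 0.3 N m (5 N at 62 mm from the axle), so it stays where it is left and hardly coasts after slow pushes.
- spoke_mid (a point): Middle of one of the five alike spokes, 70 mm from the axle; its z axis is the wheel's (axle to valve). Straight radial spokes of cast aluminium at 36 (this one, clockwise seen from the robot), 108, 180, 252 and 324 degrees from the valve; each 14 mm wide, 16 mm thick (8 mm either side of the middle plane), bare from 42 to 103 mm from the axle; the gaps between are open right through.
- valve_tip (a point): Free end of the valve stem, 80 mm from the axle. Its z axis points from the axle outward through the valve, so it points straight up when the job is done.
- valve: Valve stem: brass tube 9 mm across on a 13 mm rubber foot, reaching radially inward from the rim (110 mm from the axle) to 80 mm, midway between two spokes, in the wheel's middle plane. Not to be pushed. Its origin is the wheel's centre.
- tyre: Black rubber tyre, 342 mm across, 44 mm wide (22 mm either side of the middle plane), from 134 to 171 mm from the axle. Not to be pushed. Its origin is the wheel's centre.
- tyre_lever: black plastic tyre lever, 125 x 14 x 6 mm, lying on the front of the stand's base plate. Leave alone; origin under its middle
- mini_pump: short hand pump of aluminium and black plastic, 240 mm long, 28 mm thick, lying on the bench left of the stand. Leave alone; origin under its middle
- spanner: steel spanner, 170 mm long, lying on the bench right of the stand. Leave alone; origin under its middle
- pressure_gauge: round tyre gauge, 48 mm across, 16 mm high, with a 50 mm steel stem, lying in front of the stand. Leave alone; origin under the dial
- steel_cup: small open steel cup, 64 mm across, 40 mm high. Leave alone; origin under its middle
- glaze_bottle: white bottle with a grey cap, 56 mm across, 160 mm high. Leave alone; origin under its middle
- nut_jar: brown jar with a steel lid, 72 mm across, 100 mm high. Leave alone; origin under its middle
- pastry_brush: flat pastry brush with a wooden handle, 200 mm long, lying. Leave alone; origin under its middle

How it is judged:
By the outcome, as a careful person would: the job done as asked, in the order asked, and still so for the second after the job is handed in, with the robot touching nothing.
It also fails if it takes over 61 s, if anything falls off the work surface, if the arm or the gripper's body presses on something with over 40 N, if the wrist force passes 120 N, or if a joint passes its speed limit or range.

### The arm

A 6-joint arm with a two-finger parallel gripper is mounted at the origin on the work surface. World frame = base frame: x ahead of the robot, y to its left, z up, the work surface at z = 0. Lengths are in m, angles in degrees, forces in N, time in s.
With the tool pointing down it reaches from about 0.3 to 0.75 m from the base axis. Payload 8.5 kg.
Tool frame: the origin (TCP) lies midway between the tips of the shut fingers; the grasp point (between the pads) lies 19 mm behind it; z points along the fingers, y is the direction in which the jaws open and shut (so a half turn about z gives the same grasp; the last joint's range is limited). The gripper opens to 85 mm and grips with 20 to 120 N. Pads are 22 mm wide; open, the fingers measure 114 mm over their backs; the gripper's body (76 mm by 85 mm) begins 54 mm behind the grasp point. The pads swing forward as they close: fully open they stand 13 mm farther back than shut.
Start: joints at [63.123, 21.807, 74.336, -0, 83.858, -12.336], TCP at [0.138, 0.532, 0.231] pointing down, gripper open.
Joint ranges: [-178.18, 178.18], [-50.72, 133.34], [12.68, 142.11], [-81.47, 261.47], [9.98, 163.14], [-165.26, 165.26]. Speed limits (degrees/s): [136.94, 136.94, 180, 180, 180, 180].

### API

Orientations are given as a 3x3 rotation matrix whose columns are the frame's x, y, z axes.
In Python, from rig import env gives the robot as it stands.
- The arm moves only by the shell command python3 -m inch 'ROWS' [FORCE]. ROWS is text: rows parted by semicolons, each of 5 numbers parted by spaces: the finger opening in mm, from 0 to 85.4, then the shift along the tool's x, y, z in mm, then the turn about the tool's z in degrees. In form: jaw dx dy dz turn; .... A call has 1 to 10 rows; each row is the pose to reach, as a shift and turn from the pose commanded when the call began, along the tool's axes at that moment; what a row does not reach only later rows make up. A row lasts 1/8 s, in which the tool goes at most 62.5 mm and 10.7 degrees, less where a joint would pass 70% of its speed; a pose out of reach is approached as far as the arm can. A call with a gripper value outside its range is refused whole. The fingers move at their own pace and stop on an object; FORCE is the grip in N (left out, the last holds). Time passes only in rows, so rows that repeat a pose let the fingers close. It gives the time, the measured TCP pose, the force and the opening at its end, in the units of the state.
- env.observe(): the state, without advancing time (a new reading comes with each control period).
- env.get_image(name): name is "scene" or "top"; returns a dict with "color" (480x640x3 uint8, blue, green, red), "range_z" (480x640 float32, m along the optical axis (not along the pixel's ray), 0 where there is no reading), "fov_y" (degrees; the focal length in pixels is half the picture's height over the tangent of half this angle, whatever the lens; pixels are square), "cx", "cy" (the principal point, pixels), "R" (3x3) and "t" (3): a world point X has camera coordinates R X + t. Camera axes: x right, y down, z forward; pixel columns grow to the right and rows downward; lengths in m; the calibration is good to about 2 mm. A picture is of the moment at which its call begins.
- env.close_job(): hands the job in, once; it reports no verdict.
The state is a dict: "time_s": time; "q": joint angles; "qvel": joint speeds; "joint_efforts": joint torques, N m; "position": TCP position; "tool_rot": TCP orientation; "ft_force": force on the tool from outside, world axes, zero at the start; "wrist_torque": the same for the moment, N m; "grip_width": finger opening in m.
Only numpy, scipy, OpenCV 4.12 (cv2) and the standard library are available. Lean on these libraries where they do the work, as an engineer would, in place of code of your own. Each camera call takes 0.05 s, during which the arm holds its last target.

## Working session

There is one attempt and no reset: what is moved stays moved. The work goes in short steps, Python scripts to look and compute and a shell command to move; the robot and the scene stay as the last step left them, time stands still between calls to the robot, and variables do not carry over. Pictures are saved under pics/ and viewed, and the job is handed in when it is done.

```bash
ls; mkdir -p pics
python3 - <<'E'
from rig import env
import cv2,numpy as np
s=env.observe(); print(s)
for n in("scene","top"):
    d=env.get_image(n); cv2.imwrite(f"pics/{n}0.png",d["color"]); np.savez(f"pics/{n}0.npz",**d)
    print(n,d["fov_y"],d["cx"],d["cy"],d["R"],d["t"])
E
```

```text
pics
{'time_s': 0.0, 'q': array([ 6.31222022e+01,  2.18415483e+01,  7.43859318e+01, -4.08331738e-04,
        8.38584598e+01, -1.23372751e+01]), 'qvel': array([ 0.09978685,  0.01685374,  0.00910965,  0.00034359,  0.09031141,
       -0.01507339]), 'joint_efforts': array([-1.50932854e-03, -4.48468995e+01, -2.31267840e+01, -3.31651036e-04,
        4.86966746e-03, -9.12215370e-07]), 'position': array([0.13796392, 0.5321036 , 0.23069962]), 'tool_rot': array([[-9.67970403e-01,  2.51063432e-01, -6.71782861e-04],
       [ 2.51064135e-01,  9.67969525e-01, -1.34110257e-03],
       [ 3.13563522e-04, -1.46680818e-03, -9.99998875e-01]]), 'ft_force': array([ 0.39210611, -0.26782234,  0.14886048]), 'wrist_torque': array([ 0.00432523, -0.04101112,  0.00108722]), 'grip_width': 0.08534789982588295}
scene 48.97900919169014 317.8167288326632 232.86822546098713 [[ 0.66912408  0.74306258  0.0114445 ]
 [ 0.55359779 -0.48811985 -0.67473587]
 [-0.49578468  0.45781767 -0.73797055]] [-0.40933221 -0.14093284  2.08978507]
top 51.592358611293534 322.6202390042299 247.2356884541707 [[ 0.02771989 -0.99961384  0.0019417 ]
 [-0.99287766 -0.02775814 -0.11585954]
 [ 0.11586869  0.00128374 -0.99326371]] [0.0246015  0.5474459  1.42149296]
```

View pics/scene0.png

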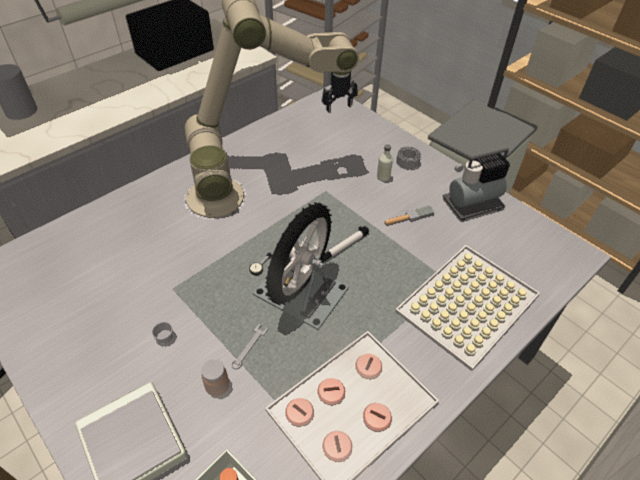

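View pics/top0.png

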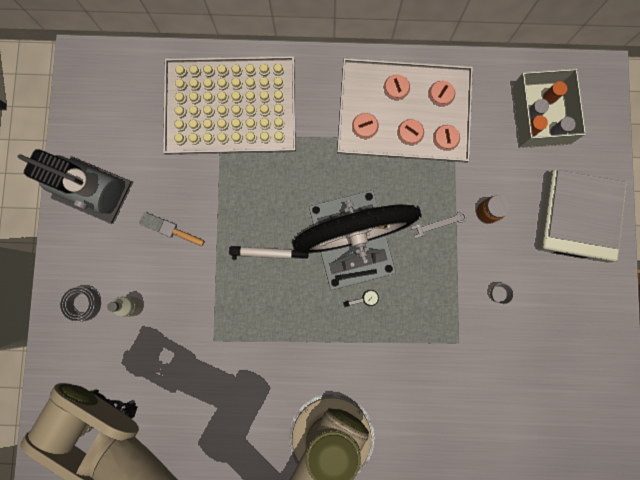

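Run:
```python
import cv2,numpy as np
for n,(x0,y0,x1,y1) in {"scene":(230,190,380,340),"top":(220,170,480,320)}.items():
    d=np.load(f"pics/{n}0.npz"); print(n,-d["R"].T@d["t"])
    c=d["color"][y0:y1,x0:x1]; k=600//(y1-y0) if n=="scene" else 3
    cv2.imwrite(f"pics/{n}0z.png",cv2.resize(c,None,fx=k,fy=k,interpolation=cv2.INTER_CUBIC))
```

```text
scene [ 1.38799758 -0.72137319  1.451792  ]
top [0.37815832 0.03796324 1.47529643]
```

View pics/scene0z.png

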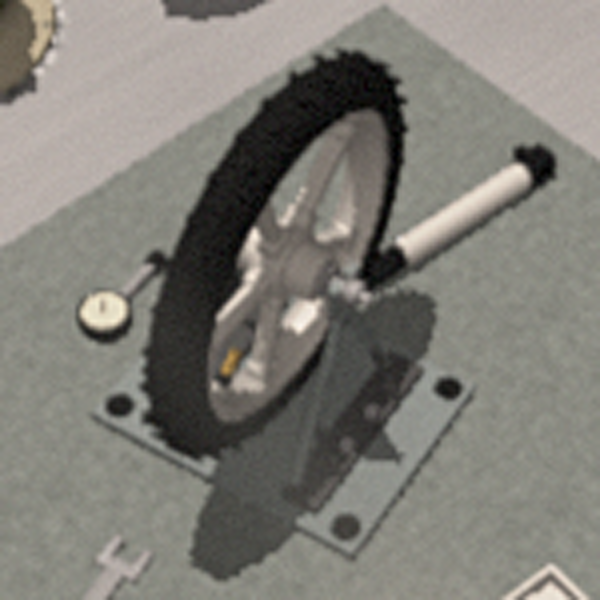

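View pics/top0z.png

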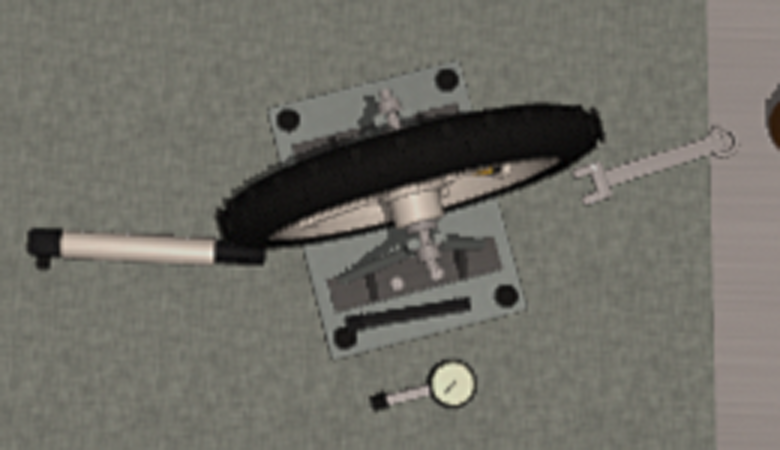

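```bash
cat > h.py <<'E'
import cv2,numpy as np
def f(d): return 240/np.tan(np.radians(float(d["fov_y"]))/2)
def ray(d,u,v):
    r=np.array([(u-d["cx"])/f(d),(v-d["cy"])/f(d),1.]); R=d["R"]
    return -R.T@d["t"], R.T@r
def onplane(d,u,v,n,p0):
    o,r=ray(d,u,v); return o+r*((p0-o)@n)/(r@n)
def proj(d,X):
    c=d["R"]@X+d["t"]; return c[:2]/c[2]*f(d)+[d["cx"],d["cy"]]
def cloud(d):
    Z=d["range_z"]; v,u=np.mgrid[0:480,0:640]
    c=np.stack([(u-d["cx"])/f(d)*Z,(v-d["cy"])/f(d)*Z,Z],-1)
    return (c-d["t"])@d["R"]
E
python3 - <<'E'
from h import *
t=dict(np.load("pics/top0.npz")); s=dict(np.load("pics/scene0.npz"))
ez=np.array([0,0,1.])
C=[onplane(t,220+a/3,170+b/3,ez,np.array([0,0,.012])) for a,b in[(270,108),(462,65),(523,310),(335,357)]]
C=np.array(C); print(C.round(4)); print("centre",C.mean(0)); 
e=(C[0]+C[1]-C[2]-C[3]); print("yaw",np.degrees(np.arctan2(e[1],e[0])), np.linalg.norm(e)/2)
e=(C[0]+C[3]-C[1]-C[2]); print("yaw y",np.degrees(np.arctan2(-e[0],e[1])), np.linalg.norm(e)/2)
# tyre cloud
for n,d in(("top",t),("scene",s)):
    P=cloud(d); hsv=cv2.cvtColor(d["color"],cv2.COLOR_BGR2HSV)
    m=(hsv[...,2]<60)&(P[...,2]>.06)&(P[...,2]<.38)&(abs(P[...,0]-.5)<.25)&(abs(P[...,1])<.25)&(d["range_z"]>0)
    Q=P[m]; Q=Q[Q[:,2]>.3] ; c=Q.mean(0); w,V=np.linalg.eigh(np.cov((Q-c)[:,:2].T)); print(n,m.sum(),len(Q),c.round(4),Q[:,2].max(),V[:,0],np.sqrt(w))
    # orange valve
    for_=cv2.inRange(hsv,(8,120,80),(30,255,255)); k,l,st,ce=cv2.connectedComponentsWithStats(for_)
    for i in range(1,k):
        if 230<ce[i][0]<450 and 190<ce[i][1]<330: print(" orange",st[i],ce[i],np.median(P[l==i],0))
E
```

```text
[[ 0.6721  0.0811  0.012 ]
 [ 0.7213 -0.1099  0.012 ]
 [ 0.4773 -0.1737  0.012 ]
 [ 0.4261  0.0099  0.012 ]]
centre [ 0.57421407 -0.04817425  0.012     ]
yaw 15.409160786224048 0.2541613473613314
yaw y 15.002931977724312 0.1939134437610772
top 2627 1896 [ 0.5716 -0.0417  0.3413] 0.36895177183388506 [-0.96212227 -0.27261829] [0.01184418 0.06960798]
 orange [379 226   5   2   6] [381.33333333 226.83333333] [ 0.59256324 -0.11697765  0.14752464]
scene 1992 1032 [ 0.5905 -0.0677  0.3386] 0.3707098284696044 [-0.96929768 -0.24589024] [0.0088683  0.06595785]
 orange [386 215  22   9  77] [396.5974026  219.28571429] [0.56841828 0.43925758 0.01683229]
 orange [286 278   4   6  14] [287.35714286 280.07142857] [ 0.59565115 -0.11457159  0.14659321]
```

The scene view shows the wheel's far side, with the brass valve at about (287,280). The top view has it at about (382,227). That puts the valve near 124° clockwise, low on the -y side. Rows only turn about the tool's z, so I'll first check in free space how the arm behaves at the edge of its reach.

```bash
python3 -m inch '0 0 0 -100 0;0 0 100 -150 0;0 0 200 -150 0;0 0 300 -150 0;0 0 400 -150 0;0 0 400 -150 0;0 0 400 -150 0'
python3 - <<'E'
from rig import env
s=env.observe(); print(s["q"].round(2),s["tool_rot"].round(3).tolist(),s["position"])
E
```

```text
time_s: 0.98
position: [0.194, 0.7473, 0.3154]
tool_rot: [[-0.968, 0.251, 0.008], [0.251, 0.967, 0.032], [0.0, 0.033, -0.999]]
ft_force: [0.8, -0.0, 0.3]
grip_width: -0.0002
[ 66.59  47.86  12.77   0.35 117.51  -8.7 ] [[-0.968, 0.251, 0.008], [0.251, 0.967, 0.032], [0.0, 0.033, -0.999]] [0.19397357 0.74728697 0.31540844]
```

```bash
python3 -m inch '0 0 100 0 0;0 0 200 0 0;0 0 300 0 0;0 0 300 0 0'
python3 - <<'E'
from rig import env
s=env.observe(); print(s["q"].round(2),s["tool_rot"].round(3).tolist(),s["position"])
E
```

```text
time_s: 1.48
position: [0.2051, 0.7901, 0.2515]
tool_rot: [[-0.968, 0.25, 0.018], [0.251, 0.965, 0.07], [-0.0, 0.073, -0.997]]
ft_force: [0.3, -0.2, 0.2]
grip_width: 0.0001
[ 66.98  52.66  12.73   0.65 110.48  -8.23] [[-0.968, 0.25, 0.018], [0.251, 0.965, 0.07], [-0.0, 0.073, -0.997]] [0.20508178 0.79007674 0.25153646]
```

```bash
cat >> h.py <<'E'
def w2t(dw,R): return (np.asarray(R).T@np.asarray(dw)*1000).round(1)
def rep():
    from rig import env
    s=env.observe(); R=s["tool_rot"]
    z=R[:,2]; print("t",round(s["time_s"],2),"p",s["position"].round(4),"q",s["q"].round(1),"F",s["ft_force"].round(1),"w",round(s["grip_width"],4))
    print("R",R.round(3).tolist(),"tilt",np.degrees(np.arccos(-z[2])).round(2),"az",np.degrees(np.arctan2(z[1],z[0])).round(1))
    return s
E
python3 - <<'E'
from h import *
s=rep()
print(w2t(np.array([.62,.17,.45])-s["position"],s["tool_rot"]))
E
```

```text
t 1.48 p [0.2051 0.7901 0.2515] q [ 67.   52.7  12.7   0.7 110.5  -8.2] F [ 0.3 -0.2  0.2] w 0.0001
R [[-0.968, 0.25, 0.018], [0.251, 0.965, 0.07], [-0.0, 0.073, -0.997]] tilt 4.17 az 75.4
[-557.3 -480.3 -234. ]
```

```bash
python3 -m inch '0 -30 -60 -60 0;0 -70 -100 -110 0;0 -120 -130 -160 0;0 -170 -170 -200 0;0 -220 -200 -234 0;0 -270 -240 -234 0;0 -310 -280 -234 0;0 -360 -320 -234 0;0 -400 -350 -234 0;0 -440 -390 -234 0'; python3 -c "
from h import *
s=rep()
print(w2t(np.array([.64,.17,.47])-s['position'],s['tool_rot']))"
```

```text
time_s: 2.72
position: [0.5071, 0.3189, 0.4588]
tool_rot: [[-0.968, 0.25, 0.02], [0.251, 0.965, 0.071], [-0.001, 0.074, -0.997]]
ft_force: [1.0, 0.3, 0.1]
grip_width: -0.0003
t 2.73 p [0.5071 0.3189 0.4588] q [ 19.3  24.2  34.2   4.  119.1 -54.1] F [1.  0.3 0.1] w -0.0003
R [[-0.968, 0.25, 0.02], [0.251, 0.965, 0.071], [-0.001, 0.074, -0.997]] tilt 4.23 az 74.6
[-166.1 -109.6  -19.1]
```

```bash
python3 -m inch '0 -60 -40 0 0;0 -110 -80 0 0;0 -166 -110 -20 0;0 -166 -110 -20 0'; python3 -c "
from h import *
s=rep()
print(w2t([.3,.03,.3],s['tool_rot']))"
```

```text
time_s: 3.22
position: [0.6396, 0.1678, 0.4675]
tool_rot: [[-0.967, 0.255, 0.016], [0.255, 0.964, 0.07], [0.003, 0.072, -0.997]]
ft_force: [-8.4, -1.1, 7.3]
grip_width: 0.0002
t 3.23 p [0.6396 0.1678 0.4675] q [  2.9  35.5  12.7   5.2 130.6 -68.9] F [-8.4 -1.1  7.3] w 0.0002
R [[-0.967, 0.255, 0.016], [0.255, 0.964, 0.07], [0.003, 0.072, -0.997]] tilt 4.13 az 77.3
[-281.6  127.  -292.3]
```

```bash
python3 -m inch '0 -60 25 -60 0;0 -120 50 -120 0;0 -180 75 -180 0;0 -280 127 -290 0'; python3 -c "
from h import *
s=rep()"
```

```text
time_s: 3.72
position: [0.6428, 0.1553, 0.4777]
tool_rot: [[-0.967, 0.249, 0.052], [0.252, 0.964, 0.079], [-0.03, 0.09, -0.996]]
ft_force: [0.5, 0.0, -0.4]
grip_width: -0.0004
t 3.73 p [0.6428 0.1553 0.4777] q [  1.6  34.6  12.7   5.8 129.4 -70.1] F [ 0.5  0.  -0.4] w -0.0004
R [[-0.967, 0.249, 0.052], [0.252, 0.964, 0.079], [-0.03, 0.09, -0.996]] tilt 5.44 az 57.0
```

```bash
python3 -m inch '0 -280 127 0 0' >/dev/null; python3 -c "
from h import *
s=rep()"; python3 -m inch '0 -280 127 -100 0'>/dev/null; python3 -c "
from h import *
s=rep()"
```

```text
t 3.85 p [0.6713 0.1591 0.4546] q [  1.7  36.7  12.7   5.9 125.7 -70. ] F [-0.3  0.1 -0.5] w 0.0002
R [[-0.966, 0.248, 0.079], [0.254, 0.963, 0.086], [-0.055, 0.103, -0.993]] tilt 6.68 az 47.4
t 3.98 p [0.6902 0.1592 0.4399] q [  1.5  38.   12.8   6.2 123.1 -70.1] F [-0.4  0.8  0.3] w -0.0003
R [[-0.964, 0.248, 0.1], [0.257, 0.962, 0.093], [-0.074, 0.115, -0.991]] tilt 7.86 az 42.8
```

```bash
for i in 1; do python3 -m inch '0 -290 75 -30 0';python3 -m inch '0 -290 75 -30 0';python3 -m inch '0 -290 75 -30 0';python3 -m inch '0 -290 75 -30 0'; done >/dev/null; python3 -c "
from h import *
s=rep()"
```

```text
t 4.47 p [0.7754 0.1283 0.3828] q [ -1.5  43.2  12.7   7.5 111.3 -73.1] F [-0.   0.4  0.2] w -0.0001
R [[-0.946, 0.239, 0.218], [0.268, 0.956, 0.116], [-0.181, 0.168, -0.969]] tilt 14.32 az 28.0
```

```bash
(python3 -m inch '0 -280 75 -150 0';python3 -m inch '0 -280 75 -150 0';python3 -m inch '0 -280 75 -150 0';python3 -m inch '0 -280 75 -150 0') >/dev/null; python3 -c "
from h import *
s=rep()"
```

```text
t 4.97 p [0.7883 0.0922 0.428 ] q [ -4.9  40.4  12.7   9.8 106.7 -75.2] F [ 0.  -0.9 -0.6] w 0.0001
R [[-0.91, 0.223, 0.349], [0.284, 0.949, 0.133], [-0.301, 0.221, -0.928]] tilt 21.94 az 20.9
```

```bash
cat > kin.py <<'E'
import numpy as np
D=[([.138,.5321,.2307],[63.12,21.84,74.39,0,83.86]),([.19397,.74729,.3154],[66.59,47.86,12.77,.35,117.5]),([.20508,.79008,.2515],[66.98,52.66,12.73,.65,110.48]),
([.5071,.3189,.4588],[19.3,24.2,34.2,4,119.1]),([.6396,.1678,.4675],[2.9,35.5,12.7,5.2,130.6]),([.6713,.1591,.4546],[1.7,36.7,12.7,5.9,125.7]),([.7754,.1283,.3828],[-1.5,43.2,12.7,7.5,111.3]),([.7883,.0922,.428],[-4.9,40.4,12.7,9.8,106.7])]
A=[];b=[]
for p,q in D:
    q=np.radians(q); c,s=np.cos(q[0]),np.sin(q[0]); S=q[1]+q[2]
    e=np.array([np.sin(S)*np.cos(q[4])+np.cos(S)*np.sin(q[4])*np.cos(q[3]), np.sin(q[3])*np.sin(q[4]),0])
    ez=np.cos(S)*np.cos(q[4])-np.sin(S)*np.sin(q[4])*np.cos(q[3])
    r=p[0]*c+p[1]*s; l=-p[0]*s+p[1]*c
    # params a1,h,a2,a3,L,off
    A+= [[1,0,np.sin(q[1]),np.sin(S),e[0],0,np.cos(S)],[0,1,np.cos(q[1]),np.cos(S),ez,0,-np.sin(S)],[0,0,0,0,e[1],1,0]]; b+=[r,p[2],l]
x,res,rk,sv=np.linalg.lstsq(np.array(A),np.array(b),rcond=None); print(x.round(4),rk,(np.array(A)@x-b).round(4))
E
python3 kin.py
```

```text
[0.0011 0.1305 0.5364 0.35   0.2571 0.1175 0.1033] 7 [-0.      0.      0.      0.0001 -0.0003 -0.     -0.0001 -0.0002  0.
  0.0001  0.0001 -0.0002 -0.0001 -0.0004 -0.      0.0001  0.0001 -0.0002
  0.0001  0.0005  0.0002 -0.0003  0.0002  0.0002]
```

Run:
```python
import numpy as np
from scipy.optimize import fsolve
a1,h,a2,a3,L,lat,o=.0011,.1305,.5364,.35,.2571,.1175,.1033
for t in (15,25,35,45,60,75,90):
  for (r,z) in((.42,.40),(.45,.28),(.52,.28),(.56,.20),(.56,.27)):
    T=np.radians(t); w=np.array([r-L*np.sin(T),z+L*np.cos(T)])
    F=lambda q:[a1+a2*np.sin(q[0])+a3*np.sin(q[0]+q[1])+o*np.cos(q[0]+q[1])-w[0],h+a2*np.cos(q[0])+a3*np.cos(q[0]+q[1])-o*np.sin(q[0]+q[1])-w[1]]
    q,i,k,_=fsolve(F,[.1,1.5],full_output=1); q=np.degrees(q)
    print(t,r,z,k,q.round(0),"q5",round(180-t-q.sum()), "ok" if k==1 and -50<q[0] and 12.7<q[1]<142 and 180-t-q.sum()>10 else "--")
```

```text
15 0.42 0.4 1 [-1. 78.] q5 89 ok
15 0.45 0.28 1 [ 5. 91.] q5 69 ok
15 0.52 0.28 1 [12. 82.] q5 71 ok
15 0.56 0.2 1 [20. 85.] q5 60 ok
15 0.56 0.27 1 [16. 78.] q5 71 ok
25 0.42 0.4 1 [-6. 84.] q5 77 ok
25 0.45 0.28 1 [ 1. 97.] q5 57 ok
25 0.52 0.28 1 [ 8. 89.] q5 57 ok
25 0.56 0.2 1 [17. 92.] q5 46 ok
25 0.56 0.27 1 [13. 85.] q5 57 ok
35 0.42 0.4 1 [-10.  91.] q5 64 ok
35 0.45 0.28 1 [ -2. 104.] q5 43 ok
35 0.52 0.28 1 [ 5. 97.] q5 43 ok
35 0.56 0.2 1 [ 15. 100.] q5 31 ok
35 0.56 0.27 1 [10. 93.] q5 42 ok
45 0.42 0.4 1 [-13.  98.] q5 50 ok
45 0.45 0.28 1 [ -4. 111.] q5 27 ok
45 0.52 0.28 1 [  4. 104.] q5 27 ok
45 0.56 0.2 1 [ 14. 107.] q5 14 ok
45 0.56 0.27 1 [  8. 100.] q5 26 ok
60 0.42 0.4 1 [-16. 108.] q5 28 ok
60 0.45 0.28 1 [ -3. 122.] q5 2 --
60 0.52 0.28 1 [  4. 114.] q5 2 --
60 0.56 0.2 1 [ 17. 117.] q5 -14 --
60 0.56 0.27 1 [  9. 111.] q5 1 --
75 0.42 0.4 1 [-16. 119.] q5 2 --
75 0.45 0.28 1 [  3. 132.] q5 -30 --
75 0.52 0.28 1 [  9. 124.] q5 -28 --
75 0.56 0.2 1 [ 24. 125.] q5 -44 --
75 0.56 0.27 1 [ 14. 120.] q5 -28 --
90 0.42 0.4 1 [-10. 129.] q5 -29 --
90 0.45 0.28 1 [ 17. 141.] q5 -68 --
90 0.52 0.28 1 [ 20. 131.] q5 -61 --
90 0.56 0.2 1 [ 36. 130.] q5 -76 --
90 0.56 0.27 1 [ 23. 126.] q5 -59 --
```

```bash
cat >> h.py <<'E'
AX=np.array([.574,-.0475,.195]); YAW=np.radians(15.2)
EX=np.array([np.cos(YAW),np.sin(YAW),0]); EY=np.array([-np.sin(YAW),np.cos(YAW),0]); EZ=np.array([0,0,1.])
def S(x,y,z): return AX+x*EX+y*EY+z*EZ   # stand coords rel. axle
def toS(P): d=np.asarray(P)-AX; return np.array([d@EX,d@EY,d@EZ])
E
python3 - <<'E'
from h import *
for n,(x0,y0,x1,y1,k) in {"scene":(230,190,380,340,4),"top":(220,170,480,320,3)}.items():
    d=dict(np.load(f"pics/{n}0.npz"));c=cv2.resize(d["color"][y0:y1,x0:x1],None,fx=k,fy=k,interpolation=cv2.INTER_CUBIC)
    def pt(X,col=(0,0,255),r=1): u=proj(d,X); cv2.circle(c,(int((u[0]-x0+.5)*k),int((u[1]-y0+.5)*k)),r,col,-1)
    for a in np.linspace(0,2*np.pi,120):
        for x in(-.022,.022): pt(S(x,-.152*np.sin(a),.152*np.cos(a)),(0,255,0))
        pt(S(.0,-.171*np.sin(a),.171*np.cos(a)),(255,255,0))
        pt(S(.015,-.116*np.sin(a),.116*np.cos(a)))
    for x in(-.072,.072): pt(S(x,0,0),(255,0,255),4)
    for x in(-.13,.13):
        for y in np.linspace(-.1,.1,40): pt(S(x,y,-.183))
    for y in(-.1,.1):
        for x in np.linspace(-.13,.13,40): pt(S(x,y,-.183))
    cv2.imwrite(f"pics/{n}ov.png",c)
E
```

```text
(no output)
```

View pics/topov.png

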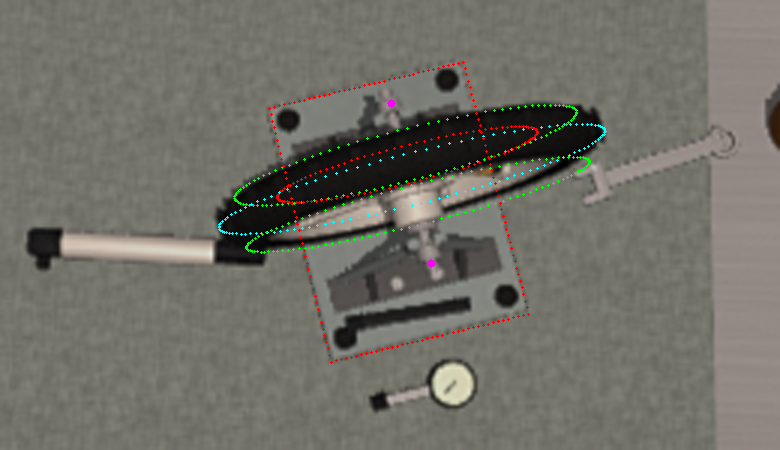

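View pics/sceneov.png

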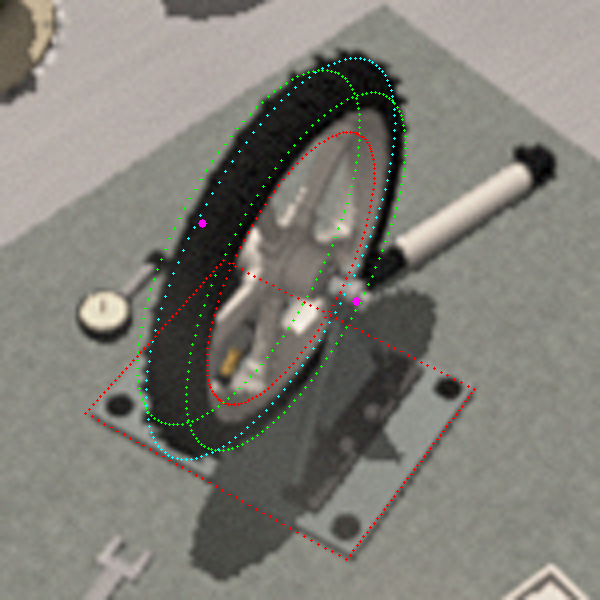

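```bash
cat > ik.py <<'E'
from h import *
from scipy.optimize import least_squares
a1,hh,a2,a3,L,lat,o=.0011,.1305,.5364,.35,.2571,.1175,.1033
def fk(q):
    q=np.radians(q); Sg=q[1]+q[2]; c,s=np.cos(q[0]),np.sin(q[0])
    e=np.array([np.sin(Sg)*np.cos(q[4])+np.cos(Sg)*np.sin(q[4])*np.cos(q[3]), np.sin(q[3])*np.sin(q[4]), np.cos(Sg)*np.cos(q[4])-np.sin(Sg)*np.sin(q[4])*np.cos(q[3])])
    p=np.array([a1+a2*np.sin(q[1])+a3*np.sin(Sg)+o*np.cos(Sg),lat,hh+a2*np.cos(q[1])+a3*np.cos(Sg)-o*np.sin(Sg)])+L*e
    Rz=np.array([[c,-s,0],[s,c,0],[0,0,1]]); return Rz@p,Rz@e
lo=np.array([-178,-50.7,12.7,-81,10,]);hi=np.array([178,133,142,261,163.])
def ik(P,zd,g=(0,10,95,20,40)):
    r=least_squares(lambda q:np.r_[(fk(q)[0]-P)*10,fk(q)[1]-zd],g,bounds=(lo,hi)); return r.x,np.abs(r.fun).max()
if __name__=="__main__":
  for t in(45,52,58,65):
    for az in(15,):
      zd=np.array([np.sin(np.radians(t))*np.cos(np.radians(az)),np.sin(np.radians(t))*np.sin(np.radians(az)),-np.cos(np.radians(t))])
      for y,z in((.05,.06),(.055,.0),(.062,-.04),(-.06,.0)):
        q,e=ik(S(.005,y,z),zd); q2,e2=ik(S(.005,y,z)-.12*zd,zd); print(t,y,z,q.round(0),round(e,4),"| back",q2.round(0),round(e2,4))
E
python3 ik.py
```

```text
45 0.05 0.06 [-24.   9. 102.  44.  40.] 0.0 | back [-34.  -5. 101.  40.  57.] 0.0
45 0.055 0.0 [-23.  14. 108.  55.  32.] 0.0 | back [-33.  -1. 109.  45.  49.] 0.0
45 0.062 -0.04 [-23.  18. 112.  67.  28.] 0.0 | back [-33.   2. 114.  51.  43.] 0.0
45 -0.06 0.0 [-35.  19. 100.  54.  42.] 0.0 | back [-45.   6. 101.  47.  57.] 0.0
52 0.05 0.06 [-26.   9. 107.  61.  36.] 0.0 | back [-39.  -6. 109.  52.  54.] 0.0
52 0.055 0.0 [-25.  15. 113.  77.  32.] 0.0 | back [-38.  -2. 116.  60.  47.] 0.0
52 0.062 -0.04 [-25.  19. 116.  91.  30.] 0.0 | back [-37.   2. 121.  68.  42.] 0.0
52 -0.06 0.0 [-37.  20. 105.  69.  42.] 0.0 | back [-50.   6. 108.  59.  56.] 0.0
58 0.05 0.06 [-28.  10. 111.  77.  36.] 0.0 | back [-43.  -6. 115.  63.  54.] 0.0
58 0.055 0.0 [-27.  16. 117.  94.  35.] 0.0 | back [-43.  -1. 122.  74.  48.] 0.0
58 0.062 -0.04 [-26.  22. 120. 107.  36.] 0.0 | back [-42.   5. 127.  83.  46.] 0.0
58 -0.06 0.0 [-39.  21. 108.  82.  44.] 0.0 | back [-53.   8. 113.  69.  57.] 0.0
65 0.05 0.06 [-30.  11. 115.  94.  40.] 0.0 | back [-48.  -5. 122.  77.  56.] 0.0
65 0.055 0.0 [-29.  19. 121. 110.  42.] 0.0 | back [-47.   3. 129.  88.  54.] 0.0
65 0.062 -0.04 [-28.  25. 124. 119.  45.] 0.0 | back [-47.  10. 134.  97.  54.] 0.0
65 -0.06 0.0 [-41.  23. 112.  95.  49.] 0.0 | back [-57.  11. 119.  80.  61.] 0.0
```

```bash
(python3 -m inch '0 -280 180 -150 0';python3 -m inch '0 -280 180 -150 0';python3 -m inch '0 -280 180 -150 0';python3 -m inch '0 -280 180 -150 0';python3 -m inch '0 -280 180 -150 0') >/dev/null; python3 -c "
from h import *
s=rep()"
```

```text
t 5.6 p [0.782  0.128  0.4976] q [ -2.6  36.1  12.7  10.4 101.  -72.2] F [-0.4 -0.2 -0.9] w -0.0002
R [[-0.845, 0.193, 0.499], [0.306, 0.939, 0.155], [-0.439, 0.284, -0.852]] tilt 31.53 az 17.3
```

```bash
(python3 -m inch '0 -280 220 -130 0';python3 -m inch '0 -280 220 -130 0';python3 -m inch '0 -280 220 -130 0';python3 -m inch '0 -280 220 -130 0';python3 -m inch '0 -280 220 -120 0';python3 -m inch '0 -280 220 -120 0';python3 -m inch '0 -280 220 -120 0') >/dev/null; python3 -c "
from h import *
s=rep()"
```

```text
t 6.47 p [0.7492 0.1875 0.6058] q [  2.   29.6  12.7   9.7  93.2 -67.5] F [0.7 0.6 0.1] w -0.0003
R [[-0.719, 0.125, 0.684], [0.343, 0.919, 0.193], [-0.604, 0.373, -0.704]] tilt 45.26 az 15.8
```

```bash
(python3 -m inch '0 -280 200 -60 0';python3 -m inch '0 -280 200 -60 0';python3 -m inch '0 -280 200 -60 0';python3 -m inch '0 -280 200 -60 0';python3 -m inch '0 -280 200 -60 0') >/dev/null; python3 -c "
from h import *
s=rep()
x=np.cross([0,0,1],s['tool_rot'][:,2]); print('horiz lateral in tool',(s['tool_rot'].T@x/np.linalg.norm(x)).round(3))
for y in(.055,):
  P=S(.005,y,.075)-.15*s['tool_rot'][:,2]; print(P,w2t(P-s['position'],s['tool_rot']))
from ik import ik
print(ik(P,s['tool_rot'][:,2]))"
```

```text
t 7.1 p [0.7346 0.2071 0.6729] q [  3.5  26.3  12.7  10.   86.3 -66. ] F [ 0.6  0.7 -0.6] w -0.0001
R [[-0.608, 0.058, 0.792], [0.375, 0.9, 0.222], [-0.7, 0.431, -0.569]] tilt 55.33 az 15.6
horiz lateral in tool [0.525 0.851 0.   ]
[ 0.44560279 -0.02636763  0.35532439] [ 310.5 -363.9 -100. ]
(array([-46.3390561 , -11.18363187, 109.89941414,  55.24776522,
        62.08587661]), np.float64(5.08095579498935e-10))
```

```bash
python3 -m inch '0 0 -30 -40 -5;0 20 -60 -80 -10;0 50 -100 -100 -15;0 90 -140 -100 -20;0 130 -180 -100 -25;0 170 -220 -100 -30;0 210 -260 -100 -32;0 250 -300 -100 -32;0 280 -330 -100 -32;0 310 -364 -100 -32'; python3 -c "
from h import *
s=rep()
print(toS(s['position']))"
```

```text
time_s: 8.35
position: [0.4503, -0.0177, 0.3663]
tool_rot: [[-0.565, -0.258, 0.784], [-0.149, 0.966, 0.21], [-0.812, 0.002, -0.584]]
ft_force: [0.3, -0.8, -0.2]
grip_width: -0.0001
t 8.35 p [ 0.4503 -0.0177  0.3663] q [ -43.2  -11.6  107.6   52.2   60.8 -165.3] F [ 0.3 -0.8 -0.2] w -0.0001
R [[-0.565, -0.258, 0.784], [-0.149, 0.966, 0.21], [-0.812, 0.002, -0.584]] tilt 54.27 az 15.0
[-0.11160755  0.06118411  0.17132074]
```

```bash
(python3 -m inch '0 0 0 0 10;0 0 0 0 20;0 0 0 0 30;0 0 0 0 40;0 0 0 0 50;0 0 0 0 60;0 0 0 0 70;0 0 0 0 80;0 0 0 0 90;0 0 0 0 90'
python3 -m inch '0 0 0 0 10;0 0 0 0 20;0 0 0 0 30;0 0 0 0 40;0 0 0 0 50;0 0 0 0 60;0 0 0 0 70;0 0 0 0 80;0 0 0 0 89;0 0 0 0 89')>/dev/null
cat >> h.py <<'E'
def look(tag,ov=None):
    from rig import env
    from h import proj
    for n,(x0,y0,x1,y1,k) in {"scene":(230,180,390,340,3.75),"top":(260,170,460,320,4)}.items():
        d=env.get_image(n); np.savez(f"pics/{n}{tag}.npz",**d)
        c=cv2.resize(d["color"][y0:y1,x0:x1],None,fx=k,fy=k,interpolation=cv2.INTER_CUBIC)
        cv2.imwrite(f"pics/{n}{tag}.png",c)
E
python3 -c "
from h import *
look('1')
s=rep()
R=s['tool_rot']; print(toS(s['position']).round(4), 'tool axes in stand',np.array([[R[:,i]@e for i in range(3)] for e in(EX,EY,EZ)]).round(3).tolist())"
```

```text
t 10.95 p [ 0.4513 -0.0172  0.3676] q [-43.  -11.5 107.4  52.1  60.8  13.5] F [ 0.1  0.1 -0.3] w 0.0002
R [[0.557, 0.274, 0.784], [0.174, -0.962, 0.212], [0.812, 0.019, -0.584]] tilt 54.3 az 15.1
[-0.1105  0.0615  0.1726] tool axes in stand [[0.583, 0.012, 0.812], [0.022, -1.0, -0.001], [0.812, 0.019, -0.584]]
```

View pics/scene1.png

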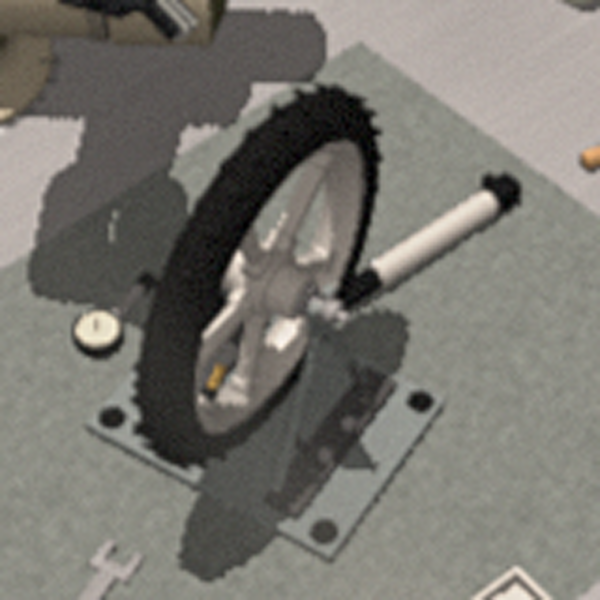

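View pics/top1.png

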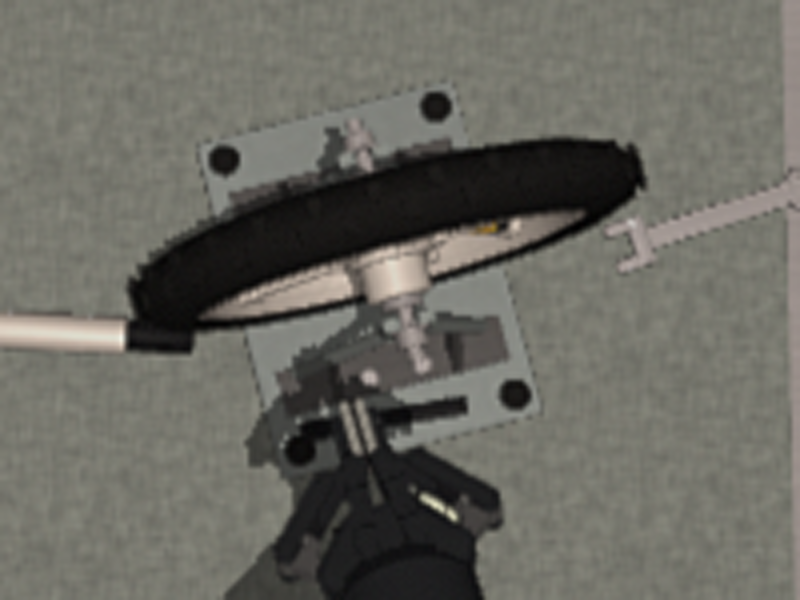

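The scene view shows the wheel clear of the gripper, with the valve at crop (215,377). The top view shows the shut fingers (tips about (360,405)) short of the wheel, left of the axle. The tool is tilted 54° along the axle direction, so I'll enter the gap above the left spoke (about 34° above level).

```bash
python3 -m inch '0 -12 8 8 0;0 -24 16 17 0;0 -24 16 40 0;0 -24 16 65 0;0 -24 16 90 0;0 -24 16 115 0;0 -24 16 135 0;0 -24 16 150 0;0 -24 16 160 0;0 -24 16 160 0'; python3 -c "
from h import *
look('2')
s=rep()
R=s['tool_rot']; print(toS(s['position']).round(4), 'tool axes in stand',np.array([[R[:,i]@e for i in range(3)] for e in(EX,EY,EZ)]).round(3).tolist())"
```

```text
time_s: 12.2
position: [0.5678, -0.0026, 0.2545]
tool_rot: [[0.559, 0.272, 0.783], [0.17, -0.962, 0.212], [0.812, 0.014, -0.584]]
ft_force: [0.1, 0.1, 0.3]
grip_width: -0.0
t 12.3 p [ 0.5675 -0.0028  0.255 ] q [-27.4   9.5 108.3  66.6  36.8  -0.8] F [ 0.1 -0.2  0.3] w -0.0001
R [[0.558, 0.271, 0.784], [0.17, -0.962, 0.212], [0.812, 0.015, -0.583]] tilt 54.3 az 15.1
[0.0055 0.0449 0.06  ] tool axes in stand [[0.583, 0.009, 0.812], [0.017, -1.0, -0.001], [0.812, 0.015, -0.583]]
```

View pics/scene2.png

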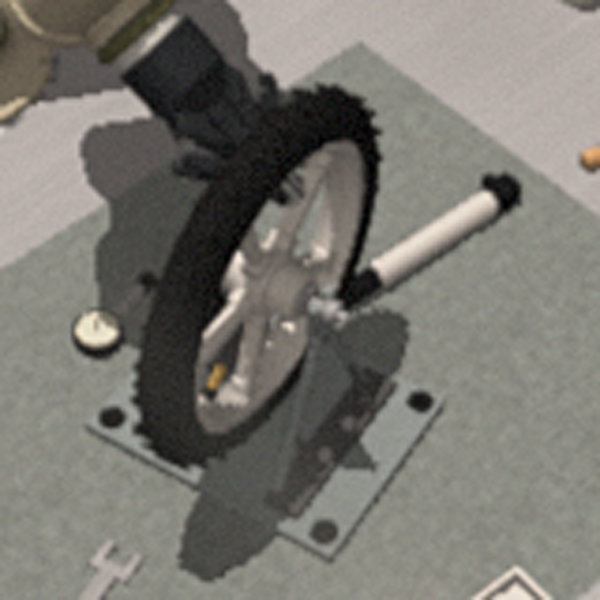

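View pics/top2.png

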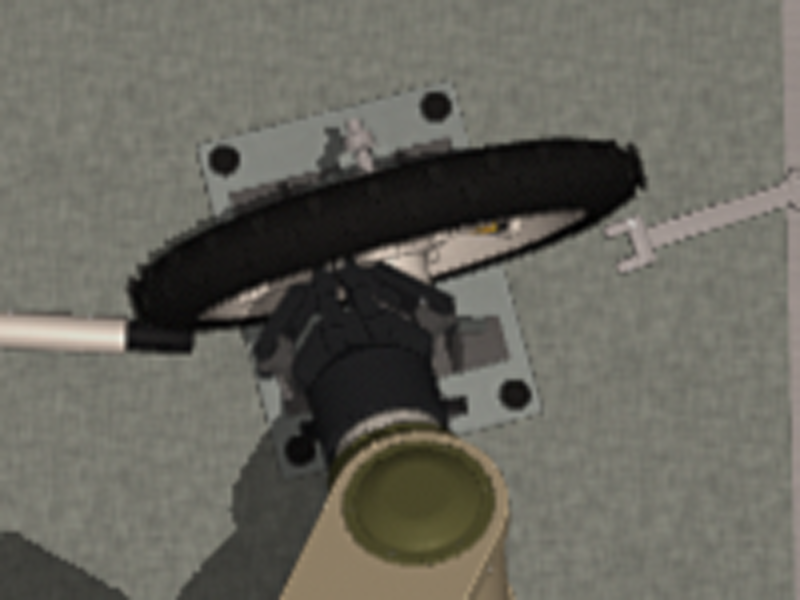

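The fingertips are visible through the gap above the left spoke (scene crop about (290,185)), and no force reads. Pushing the spoke down gently.

```bash
python3 -m inch '0 -2 -1 1.5 0;0 -4 -2 3 0;0 -6 -3 4.5 0;0 -8 -4 6 0;0 -10 -5 7.2 0;0 -12 -6 8.6 0;0 -14 -7 10 0;0 -16 -8 11.5 0;0 -18 -9 13 0;0 -20 -10 14.4 0'; python3 -c "
from h import *
s=rep();print(toS(s['position']).round(4))"
```

```text
time_s: 13.55
position: [0.5655, 0.0067, 0.231]
tool_rot: [[0.557, 0.271, 0.785], [0.169, -0.962, 0.212], [0.813, 0.014, -0.582]]
ft_force: [-0.5, 2.0, 6.4]
grip_width: 0.0001
t 13.55 p [0.5655 0.0067 0.231 ] q [-26.2  11.5 111.1  73.3  34.1  -8.2] F [-0.5  2.   6.4] w 0.0001
R [[0.557, 0.271, 0.785], [0.169, -0.962, 0.212], [0.813, 0.014, -0.582]] tilt 54.42 az 15.1
[0.006  0.0546 0.036 ]
```

```bash
python3 -m inch '0 -2 -1 1.5 0;0 -4 -2 3 0;0 -6 -3 4.5 0;0 -8 -4 6 0;0 -10 -5 7.2 0;0 -12 -6 8.6 0;0 -14 -7 10 0;0 -16 -8 11.5 0;0 -18 -9 13 0;0 -20 -10 14.4 0'|grep force; python3 -m inch '0 -2 -1 1.5 0;0 -4 -2 3 0;0 -6 -3 4.5 0;0 -8 -4 6 0;0 -10 -5 7.2 0;0 -12 -6 8.6 0;0 -14 -7 10 0;0 -16 -8 11.5 0;0 -18 -8 13 0;0 -20 -8 14.4 0';  python3 -c "
from h import *
look('3')
s=rep();print(toS(s['position']).round(4))"
```

```text
ft_force: [1.5, -3.7, 5.2]
time_s: 16.05
position: [0.5604, 0.0236, 0.1805]
tool_rot: [[0.558, 0.271, 0.784], [0.169, -0.962, 0.213], [0.812, 0.014, -0.583]]
ft_force: [-0.2, -1.0, 5.6]
grip_width: 0.0002
t 16.15 p [0.5602 0.0237 0.1801] q [-24.   16.6 116.3  90.1  30.9 -26.5] F [-0.1  0.4  3. ] w 0.0001
R [[0.559, 0.272, 0.783], [0.169, -0.962, 0.213], [0.812, 0.013, -0.584]] tilt 54.26 az 15.2
[ 0.0053  0.0723 -0.0149]
```

View pics/scene3.png

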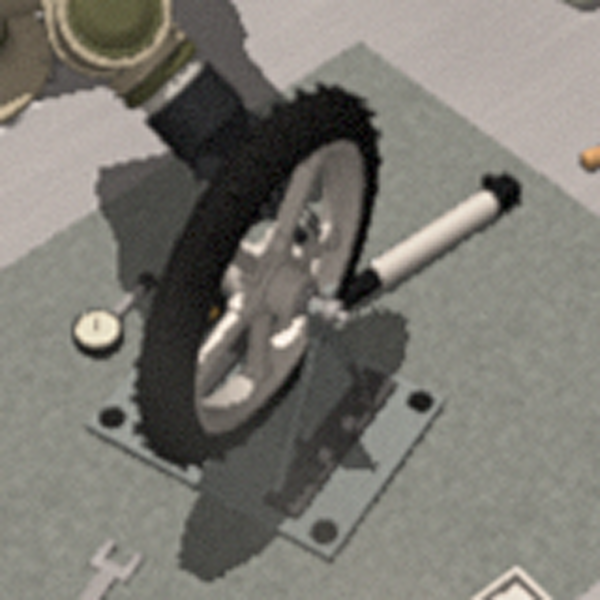

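View pics/top3.png

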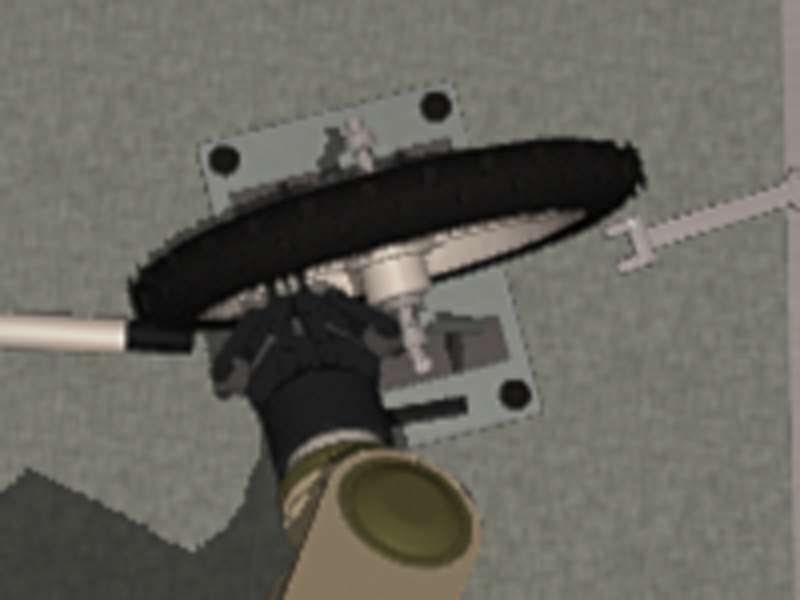

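```bash
cat >> h.py <<'E'
def valve(tag):
    for n in("scene","top"):
        d=dict(np.load(f"pics/{n}{tag}.npz")); hsv=cv2.cvtColor(d["color"],cv2.COLOR_BGR2HSV)
        m=cv2.inRange(hsv,(8,90,60),(32,255,255)); k,l,st,ce=cv2.connectedComponentsWithStats(m)
        for i in range(1,k):
            X=onplane(d,*ce[i],EX,AX); y,z=toS(X)[1:]; r=np.hypot(y,z)
            if .06<r<.125: print(n,ce[i].round(1),st[i][4],"r",r.round(4),"theta",np.degrees(np.arctan2(-y,z)).round(2))
E
python3 -c "
from h import *
for t in '0123': print(t); valve(t)"
```

```text
0
scene [287.3 280.2] 24 r 0.0872 theta 129.98
top [381.8 226.5] 10 r 0.0849 theta 120.25
1
scene [287.2 280.4] 21 r 0.088 theta 129.98
top [382.  226.5] 11 r 0.0854 theta 120.1
2
scene [287.3 280. ] 25 r 0.0866 theta 129.64
top [382.  226.5] 11 r 0.0854 theta 120.1
3
scene [286.6 263.2] 5 r 0.0712 theta 67.97
```

```bash
python3 -m inch '0 3 0 -2 0;0 6 0 -4 0;0 6 0 -15 0;0 6 0 -35 0;0 6 0 -55 0;0 6 0 -75 0;0 6 0 -85 0;0 6 0 -85 0'; python3 -c "
from h import *
look('4');valve('4')
s=rep();print(toS(s['position']).round(4))
R=s['tool_rot'];T=S(.006,.037,.072)-.06*R[:,2]; print(w2t(T-s['position'],R))"
```

```text
time_s: 17.15
position: [0.4969, 0.006, 0.2354]
tool_rot: [[0.558, 0.27, 0.784], [0.169, -0.963, 0.211], [0.812, 0.015, -0.583]]
ft_force: [0.2, 0.0, 0.0]
grip_width: -0.0001
scene [286.4 262.8] 5 r 0.0731 theta 66.19
t 17.25 p [0.4973 0.0062 0.2348] q [-32.4   4.4 119.4  73.2  38.7 -12.3] F [-0.8  0.3 -0.2] w -0.0001
R [[0.559, 0.271, 0.784], [0.169, -0.963, 0.212], [0.812, 0.014, -0.584]] tilt 54.28 az 15.1
[-0.06    0.072   0.0398]
[ 64.1  36.  -25.2]
```

View pics/scene4.png

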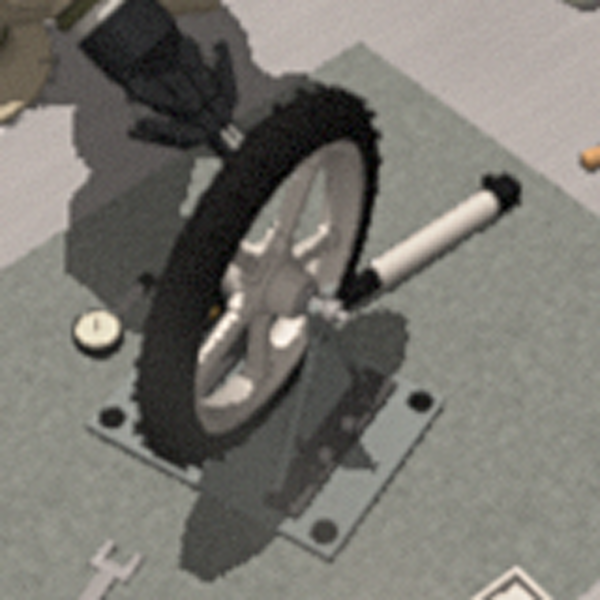

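Run:
```python
from h import *
s=dict(np.load("pics/scene0.npz"));t=dict(np.load("pics/top0.npz"))
o1,r1=ray(s,287.25,280.2);o2,r2=ray(t,381.9,226.5)
A=np.stack([r1,-r2],1);k=np.linalg.lstsq(A,o2-o1,rcond=None)[0]
P1,P2=o1+k[0]*r1,o2+k[1]*r2; print(toS(P1),toS(P2)); m=toS((P1+P2)/2); print(np.degrees(np.arctan2(-m[1],m[2])),np.hypot(m[1],m[2]))
for dx in (-.002,0,.002,.004):
  for n,d,u in(("s",s,(287.25,280.2)),("t",t,(381.9,226.5))):
    y,z=toS(onplane(d,*u,EX,AX+dx*EX))[1:]; print(dx,n,np.degrees(np.arctan2(-y,z)).round(1),np.hypot(y,z).round(4))
```

```text
[ 0.0037436  -0.07197211 -0.04791639] [ 0.00058504 -0.07441104 -0.04793156]
123.21575728451869 0.08748550550872584
-0.002 s 133.1 0.0883
-0.002 t 111.0 0.0763
0 s 129.9 0.0874
0 t 120.4 0.0855
0.002 s 126.6 0.0868
0.002 t 127.8 0.0965
0.004 s 123.2 0.0864
0.004 t 133.7 0.1087
```

```bash
cat >> h.py <<'E'
def rectify(tag,x=.008,n="scene",k=2200,half=.13):
    d=dict(np.load(f"pics/{n}{tag}.npz")); N=int(2*half*k)
    # image column grows toward stand -y (as seen from the robot: right), row downward
    src=np.float32([[0,0],[N,0],[N,N],[0,N]]); Y=[half,-half,-half,half]; Z=[half,half,-half,-half]
    dst=np.float32([proj(d,S(x,a,b)) for a,b in zip(Y,Z)])
    H=cv2.getPerspectiveTransform(src,dst)
    return cv2.warpPerspective(d["color"],H,(N,N),flags=cv2.INTER_CUBIC|cv2.WARP_INVERSE_MAP),k,half
def showrect(tag,x=.008):
    c,k,h=rectify(tag,x); m=int(h*k); cv2.drawMarker(c,(m,m),(0,0,255),0,12,1); cv2.circle(c,(m,m),int(.116*k),(0,255,0),1)
    cv2.imwrite(f"pics/rect{tag}.png",c)
E
python3 -c "
from h import *
showrect('4')"
```

```text
(no output)
```

View pics/rect4.png

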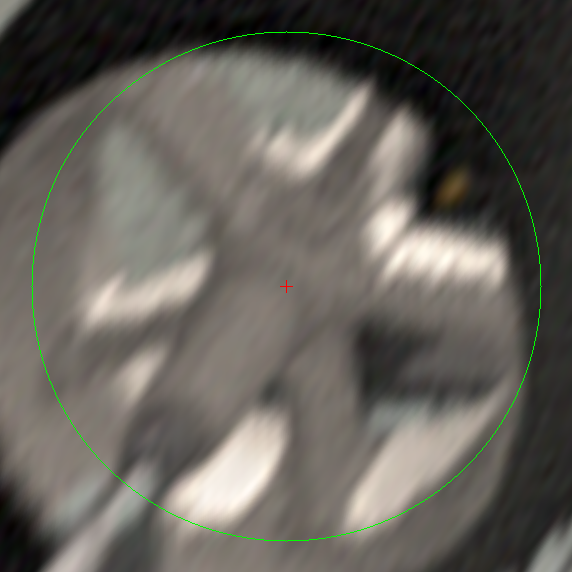

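The rectified scene view shows the pushed wheel at rest with the valve at about 60–67° (rect pixel (452,188)) and the next spoke B pointing up-left. Now I'll enter above B for the second stroke.

```bash
python3 -m inch '0 15 12 -6 0;0 30 25 -12 0;0 45 38 -18 0;0 61 51 -23 0;0 61 51 -23 0;0 61 51 -8 0;0 61 51 8 0;0 61 51 24 0;0 61 51 37 0;0 61 51 37 0'; python3 -c "
from h import *
look('5')
s=rep();print(toS(s['position']).round(4))"
```

```text
time_s: 18.5
position: [0.5744, -0.0241, 0.2625]
tool_rot: [[0.56, 0.272, 0.783], [0.169, -0.962, 0.213], [0.811, 0.013, -0.585]]
ft_force: [-0.4, -0.1, -0.3]
grip_width: 0.0001
t 18.6 p [ 0.574  -0.0245  0.2635] q [-30.    9.8 106.1  64.4  39.7   0.5] F [-1.7 -0.  -0.4] w 0.0002
R [[0.559, 0.271, 0.784], [0.169, -0.962, 0.212], [0.812, 0.014, -0.584]] tilt 54.28 az 15.2
[0.006  0.0222 0.0685]
```

View pics/scene5.png

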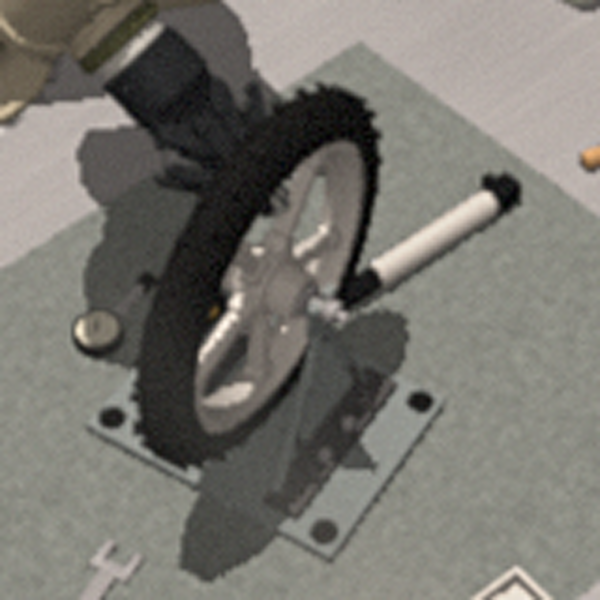

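```bash
python3 -m inch '0 -1.6 -1.8 1.2 0;0 -3.2 -3.6 2.4 0;0 -4.9 -5.5 3.5 0;0 -6.5 -7.3 4.7 0;0 -8.1 -9.2 5.9 0;0 -9.7 -11 7 0;0 -11.3 -12.8 8.2 0;0 -13 -14.6 9.4 0;0 -14.6 -16.5 10.5 0;0 -16.2 -18.3 11.7 0'|grep force;  python3 -m inch '0 -2 -1.5 1.5 0;0 -4 -3 2.9 0;0 -6 -4.6 4.4 0;0 -8 -6.2 5.8 0;0 -10 -7.7 7.3 0;0 -12 -9.2 8.8 0;0 -14 -10.8 10.2 0;0 -16 -12.3 11.7 0;0 -18 -13.8 13.1 0;0 -20 -15.4 14.6 0'|grep force; python3 -c "
from h import *
look('6');valve('6');showrect('6')
s=rep();print(toS(s['position']).round(4))"
```

```text
ft_force: [-1.7, -1.3, 6.5]
ft_force: [1.3, -4.3, 3.5]
scene [293. 247.] 1 r 0.0734 theta 24.56
t 21.2 p [0.5655 0.0072 0.2184] q [-26.1  12.8 112.2  76.5  33.4 -12. ] F [ 2.5 -2.5  3.6] w -0.0
R [[0.559, 0.271, 0.784], [0.169, -0.963, 0.212], [0.812, 0.014, -0.583]] tilt 54.31 az 15.1
[0.0061 0.055  0.0234]
```

View pics/scene6.png

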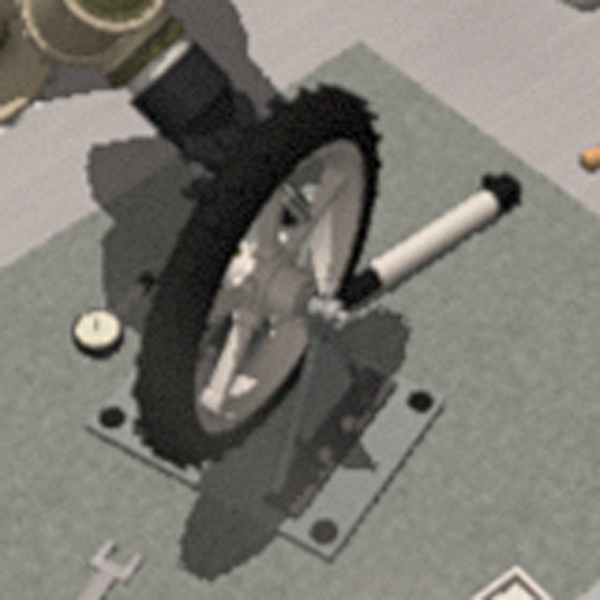

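View pics/rect6.png

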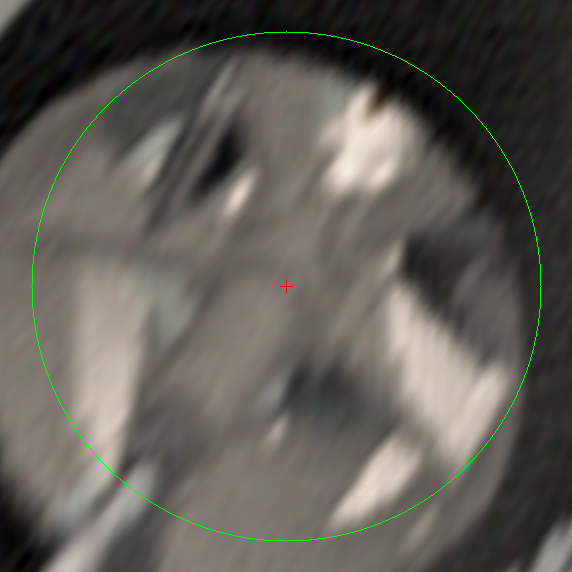

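```bash
python3 -m inch '0 -1.6 -.8 1.2 0;0 -3.2 -1.7 2.4 0;0 -4.9 -2.5 3.5 0;0 -6.5 -3.3 4.7 0;0 -8.1 -4.2 5.9 0;0 -9.7 -5 7 0;0 -11.3 -5.8 8.2 0;0 -13 -6.6 9.4 0;0 -14.6 -7.5 10.5 0;0 -16.2 -8.3 11.7 0'|grep force; python3 -c "
from h import *
look('7');valve('7');showrect('7')
s=rep();print(toS(s['position']).round(4))"
```

```text
ft_force: [0.0, -1.2, 5.9]
scene [298.  238.2] 4 r 0.0809 theta 2.55
t 22.55 p [0.5627 0.0155 0.1977] q [-25.1  14.7 114.4  83.2  31.9 -19.3] F [ 0.5 -1.   3.4] w -0.0003
R [[0.56, 0.272, 0.783], [0.169, -0.962, 0.213], [0.811, 0.013, -0.584]] tilt 54.24 az 15.2
[0.0057 0.0638 0.0027]
```

View pics/scene7.png

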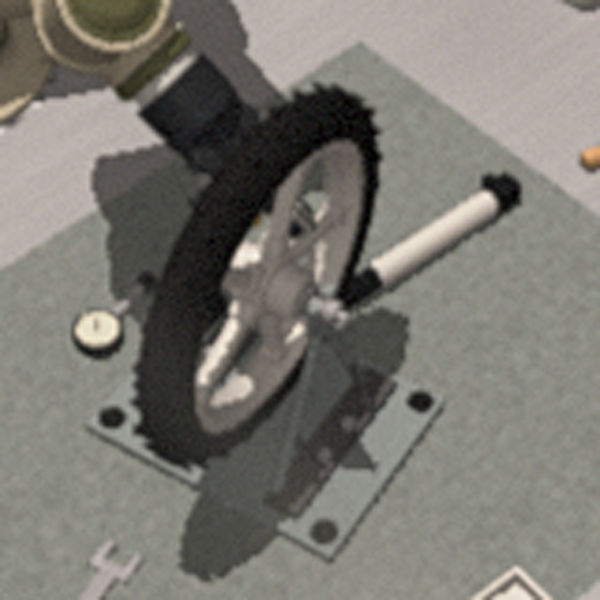

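View pics/rect7.png

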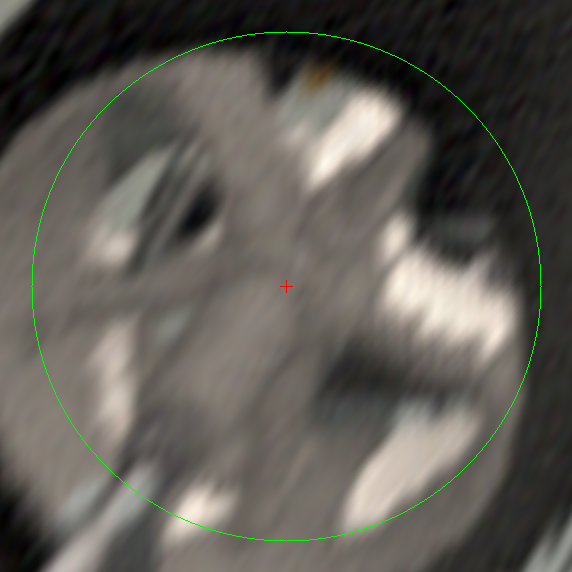

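Run:
```python
from h import *
for tag in("0","1","4"):
    d=dict(np.load(f"pics/scene{tag}.npz")); P=cloud(d)-AX; Q=np.stack([P@EX,P@EY,P@EZ],-1); r=np.hypot(Q[...,1],Q[...,2])
    sp=(r>.045)&(r<.10)&(Q[...,0]>-.02)&(Q[...,0]<.03)&(d["range_z"]>0)
    print("spoke-zone x hist",np.histogram(Q[sp][:,0],np.arange(-.02,.031,.004))[0])
    hb=(r<.02)&(Q[...,0]>0)&(Q[...,0]<.04); print("hub x",np.histogram(Q[hb][:,0],np.arange(0,.041,.004))[0])
    nt=(Q[...,0]>.045)&(Q[...,0]<.1)&(r<.03); v,u=np.nonzero(nt)
    for a,b,c in zip(u,v,Q[nt].round(4)): 
        if tag=="0": print(a,b,c*1000,d["color"][b,a])
    rm=(r>.11)&(r<.14)&(Q[...,0]>-.02)&(Q[...,0]<.04); print("rim x",np.histogram(Q[rm][:,0],np.arange(-.02,.041,.004))[0])
d=dict(np.load("pics/scene7.npz"));x0,y0=285,225;k=10
c=cv2.resize(d["color"][y0:y0+60,x0:x0+60],None,fx=k,fy=k,interpolation=cv2.INTER_CUBIC)
for X in(S(.072,0,0),S(.072,0,.01),S(.072,-.01,0),S(.05,0,0),S(.03,0,0),S(.08,0,0),S(.015,0,0)):
    u=proj(d,X); cv2.circle(c,(int((u[0]-x0+.5)*k),int((u[1]-y0+.5)*k)),3,(0,0,255),-1)
cv2.imwrite("pics/nut.png",c)
```

```text
spoke-zone x hist [  0   0  10  39  64  84 114  52   1   0   0   0]
hub x [ 0  1  0  7 10  8  8  7  9 19]
317 255 [52.8 20.9 13.1] [131 138 142]
314 256 [47.4 12.2 13.4] [86 93 97]
316 256 [51.5 17.2 11.1] [133 142 146]
317 256 [54.3 18.5 11.7] [144 151 154]
318 256 [57.7 18.8 13.6] [146 149 149]
319 256 [57.6 24.9  7.4] [125 132 133]
312 257 [45.4  4.1 15.5] [101 104 107]
315 257 [52.7  9.7 14.7] [114 117 121]
316 257 [53.6 14.  10.9] [138 145 143]
317 257 [55.5 16.7  9.5] [148 155 152]
318 257 [60.4 14.7 14.8] [137 144 142]
319 257 [61.4 18.9 11.1] [92 95 93]
311 258 [45.  -1.  15.6] [81 87 90]
313 258 [45.5  9.6  5.2] [78 79 84]
315 258 [51.1 12.2  6.4] [ 92  99 102]
316 258 [55.6 10.9 10.6] [108 113 113]
317 258 [60.4  9.  15.7] [128 134 132]
318 258 [59.4 16.3  7.6] [112 114 116]
311 259 [47.7 -5.1 16.7] [84 85 90]
313 259 [49.6  3.2  9.5] [122 128 134]
314 259 [50.8  7.1  6.4] [118 122 127]
315 259 [49.2 15.2 -2.8] [ 99 101 107]
316 259 [56.1 10.1  6.9] [ 98 102 104]
317 259 [62.1  6.3 14.7] [115 120 123]
318 259 [63.  10.8 10.8] [102 105 108]
312 260 [48.4 -0.5  7.6] [112 114 
[... 3119 characters left out ...]
 [67 70 68]
314 268 [ 58.3  -4.1 -20.9] [62 66 65]
315 268 [ 59.5  -0.2 -24.2] [70 74 72]
312 269 [ 56.3 -12.5 -18.5] [71 71 74]
313 269 [ 59.4 -11.6 -17.2] [63 66 68]
314 269 [ 60.1  -6.9 -21.8] [70 70 70]
313 270 [ 59.3 -11.3 -22.7] [80 85 84]
314 270 [ 59.1  -5.3 -29.1] [77 79 80]
rim x [ 18  31  31  42  59  57  96 121 163 131 175  29   0   0   0]
spoke-zone x hist [  0   0  10  40  61  73 129  44   0   0   0   0]
hub x [ 1  0  2  9  9 12  8  7  8 23]
rim x [ 21  25  36  45  58  66  89 117 178 117 174  30   0   0   0]
spoke-zone x hist [  0   0   6  44  57  67 123  53   0   0   0   0]
hub x [ 0  0  1  9  7  7 11  5 11 21]
rim x [ 19  30  30  53  61  60 102 105 186 116 186  25   0   0   0]
```

View pics/nut.png

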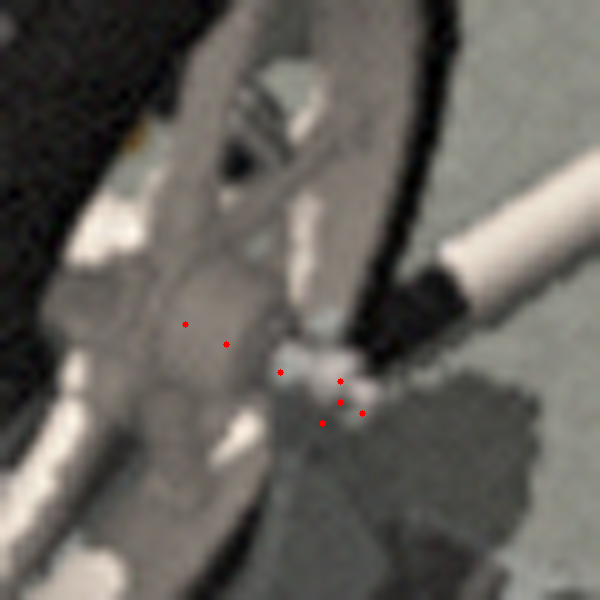

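```bash
python3 -m inch '0 -1.2 -.6 .9 0;0 -2.4 -1.2 1.8 0;0 -3.6 -1.9 2.6 0;0 -4.8 -2.5 3.5 0;0 -6 -3.1 4.4 0;0 -6 -3.1 4.4 0'|grep force; python3 -c "
from h import *
look('8');valve('8')
s=rep();print((toS(s['position'])*1000).round(2))
d=dict(np.load('pics/scene8.npz'))
u=proj(d,AX); print('1px up/right at axle ->',[(toS(onplane(d,*(u+e),EX,AX))*1000).round(2) for e in((0,-1),(1,0))])
"
```

```text
ft_force: [0.2, -1.3, 3.7]
scene [300.1 236.1] 8 r 0.0802 theta -5.52
t 23.4 p [0.5622 0.0182 0.1905] q [-24.7  15.5 115.1  85.9  31.5 -22.2] F [-0.2 -0.7  3.9] w 0.0002
R [[0.559, 0.272, 0.783], [0.169, -0.962, 0.213], [0.812, 0.013, -0.584]] tilt 54.26 az 15.2
[ 5.81 66.52 -4.46]
1px up/right at axle -> [array([0.  , 0.12, 4.7 ]), array([ 0.  ,  5.42, -5.39])]
```

```bash
python3 -m inch '0 3 0 -2 0;0 6 0 -4 0;0 6 0 -25 0;0 6 0 -50 0;0 10 0 -75 0;0 15 30 -95 0;0 20 65 -99 0;0 20 100 -99 0;0 20 130 -99 0;0 20 130 -99 0'|grep force; python3 -m inch '0 0 0 10 0;0 0 0 30 0;0 0 0 50 0;0 0 0 70 0;0 0 0 85 0;0 0 0 85 0'|grep force; python3 -c "
from h import *
look('9');valve('9');showrect('9')
s=rep();print((toS(s['position'])*1000).round(2))
"
```

```text
ft_force: [0.0, 0.3, -0.4]
ft_force: [-0.1, 0.8, -0.1]
scene [300.1 236.1] 8 r 0.0802 theta -5.52
t 25.5 p [ 0.5976 -0.1065  0.2171] q [-38.1  18.2 103.7  69.8  43.9 -12.1] F [ 0.3 -0.   0.2] w 0.0
R [[0.559, 0.271, 0.784], [0.169, -0.962, 0.213], [0.812, 0.014, -0.584]] tilt 54.28 az 15.2
[  7.34 -63.1   22.1 ]
```

View pics/scene9.png

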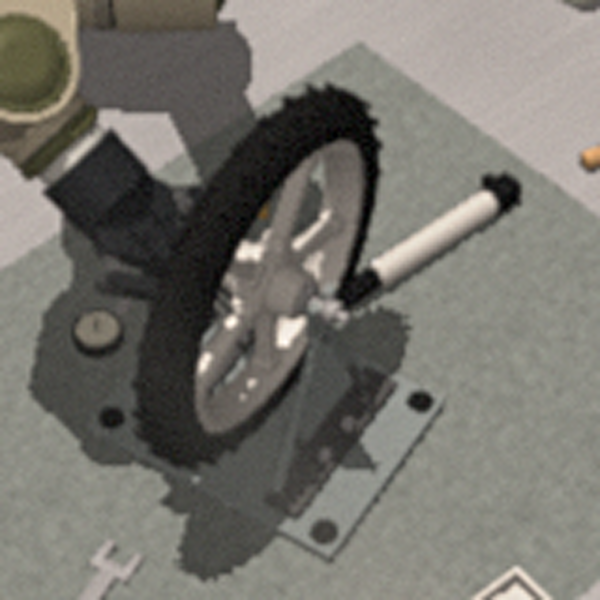

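View pics/rect9.png

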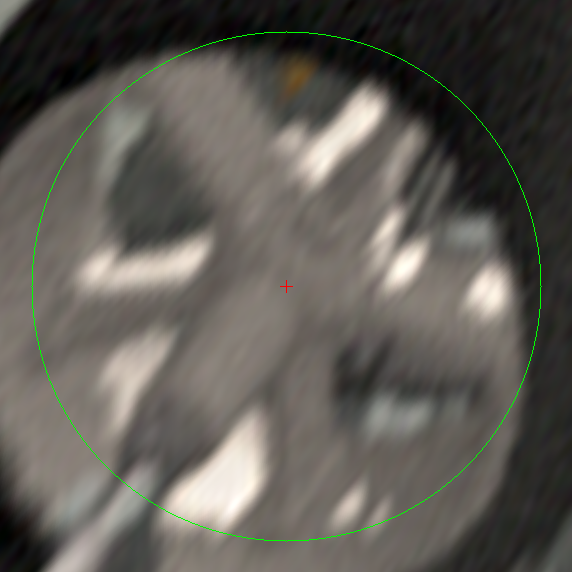

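View pics/top9.png

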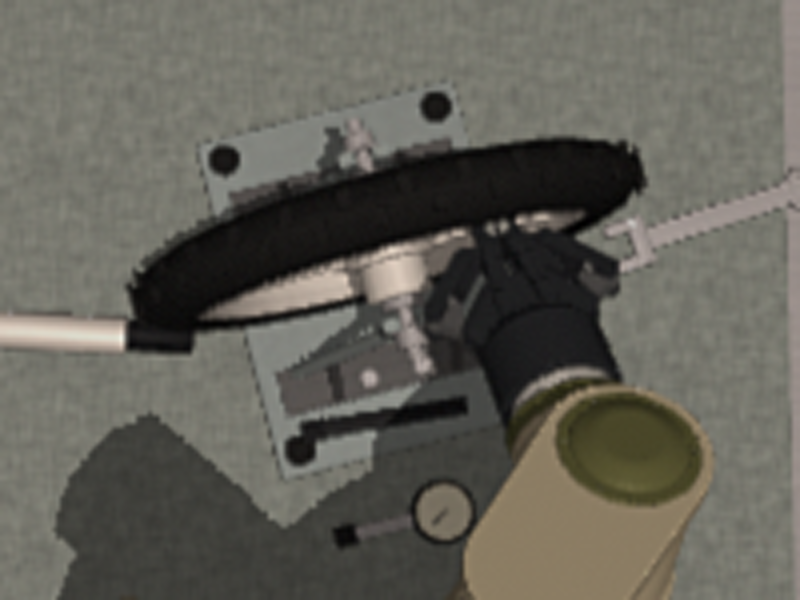

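Run:
```python
from h import *
k=4;x0,y0=260,170
out=[]
for tag,P in(("3",(.0053,.0723,-.0149)),("9",(.0073,-.0631,.0221))):
    d=dict(np.load(f"pics/top{tag}.npz"))
    c=d["color"][y0:y0+150,x0:x0+200]; c=cv2.resize(c,None,fx=8,fy=8,interpolation=cv2.INTER_CUBIC)
    def pt(X,col=(0,0,255)):
        u=proj(d,X); cv2.drawMarker(c,(int((u[0]-x0+.5)*8),int((u[1]-y0+.5)*8)),col,0,14,1)
    R=np.array([[0.559,0.271,0.784],[0.169,-0.962,0.213],[0.812,0.014,-0.584]])
    pt(S(*P)); 
    for t in(.02,.04): pt(S(*P)-t*R[:,2]+.011*R[:,0])
    for x in(-.08,-.072,.072,.08): pt(S(x,0,0),(255,0,255))
    for x in (-.04,-.02):pt(S(x,0,.022),(0,255,0))
    out.append(c[300:900,400:1200] if tag=="9" else c[300:900,200:1000])
    cv2.imwrite(f"pics/chk{tag}.png",out[-1])
```

```text
(no output)
```

View pics/chk9.png

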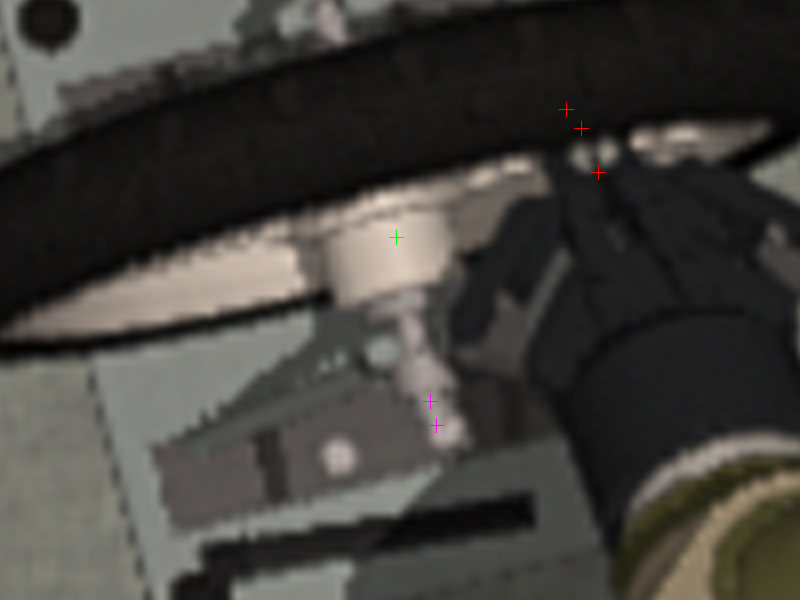

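View pics/chk3.png

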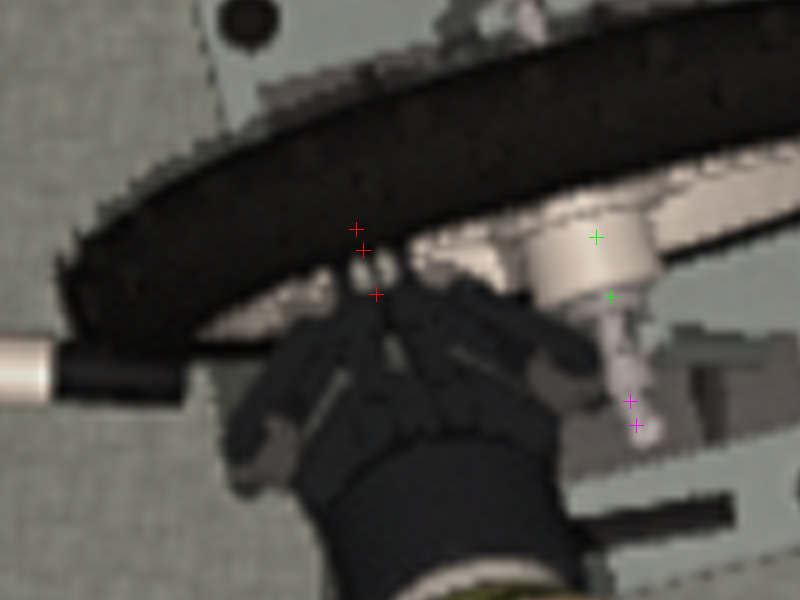

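```bash
python3 -m inch '0 -3 0 2.1 0;0 -6 0 4.2 0;0 -8.1 0 5.8 0;0 -8.1 0 5.8 0'|grep -E 'force|posi'; python3 -m inch '0 -.8 0 .6 0;0 -1.6 0 1.2 0'|grep force;python3 -m inch '0 -.8 0 .6 0;0 -1.6 0 1.2 0'|grep force; python3 -c "
from h import *
s=rep();print((toS(s['position'])*1000).round(2))"
```

```text
position: [0.5977, -0.107, 0.2068]
ft_force: [-0.1, 0.1, 0.5]
ft_force: [0.5, 0.2, -0.0]
ft_force: [-0.9, -0.6, 1.1]
t 26.5 p [ 0.5979 -0.107   0.203 ] q [-38.1  19.6 104.8  72.3  43.1 -15.4] F [-0.9 -0.6  1.1] w -0.0002
R [[0.559, 0.271, 0.784], [0.169, -0.963, 0.212], [0.812, 0.014, -0.584]] tilt 54.29 az 15.1
[  7.49 -63.69   7.97]
```

```bash
for i in 1; do python3 -m inch '0 -.8 0 .6 0'|grep -E 'force|posi';python3 -m inch '0 -.8 0 .6 0'|grep -E 'force|posi';python3 -m inch '0 0 0 0 0'|grep -E 'force|posi'; done
```

```text
position: [0.598, -0.107, 0.202]
ft_force: [-0.1, -0.1, 0.9]
position: [0.598, -0.107, 0.201]
ft_force: [-0.7, -0.1, -0.2]
position: [0.598, -0.107, 0.2009]
ft_force: [0.7, -0.0, 0.0]
```

```bash
for i in 1; do python3 -m inch '0 -.8 0 .6 0'|grep -E 'force|posi';python3 -m inch '0 -.8 0 .6 0'|grep -E 'force|posi';python3 -m inch '0 -.8 0 .6 0'|grep -E 'force|posi';python3 -m inch '0 -.8 0 .6 0'|grep -E 'force|posi'; done
```

```text
position: [0.598, -0.1071, 0.2001]
ft_force: [0.1, -0.5, -0.6]
position: [0.598, -0.1071, 0.199]
ft_force: [0.1, -0.1, -0.1]
position: [0.598, -0.107, 0.198]
ft_force: [-0.8, 0.1, -0.4]
position: [0.5981, -0.107, 0.1969]
ft_force: [-0.4, 0.2, 1.0]
```

```bash
for i in 1; do python3 -m inch '0 -.8 0 .6 0'|grep -E 'force|posi';python3 -m inch '0 -.8 0 .6 0'|grep -E 'force|posi';python3 -m inch '0 -.8 0 .6 0'|grep -E 'force|posi'; done
```

```text
position: [0.5981, -0.1071, 0.196]
ft_force: [0.7, 0.8, -0.1]
position: [0.5981, -0.1071, 0.195]
ft_force: [0.3, 0.3, -0.4]
position: [0.5982, -0.1071, 0.194]
ft_force: [1.5, -0.1, -0.4]
```

```bash
for i in 1; do python3 -m inch '0 -.8 0 .6 0'|grep -E 'force|posi';python3 -m inch '0 -.8 0 .6 0'|grep -E 'force|posi';python3 -m inch '0 -.8 0 .6 0'|grep -E 'force|posi'; done;python3 -c "
from h import *
look('10');valve('10');showrect('10')
s=rep();print((toS(s['position'])*1000).round(2))
"
```

```text
position: [0.5982, -0.1071, 0.1929]
ft_force: [0.9, 0.4, 0.2]
position: [0.5982, -0.1071, 0.192]
ft_force: [-0.5, -0.2, -0.4]
position: [0.5982, -0.1071, 0.191]
ft_force: [-1.0, 0.5, -0.6]
scene [299.8 236.2] 6 r 0.0813 theta -4.36
t 28.23 p [ 0.5982 -0.1071  0.1909] q [-38.1  20.8 105.6  74.4  42.5 -18.3] F [-0.1  0.2  0.5] w -0.0003
R [[0.559, 0.271, 0.784], [0.169, -0.963, 0.212], [0.812, 0.014, -0.584]] tilt 54.28 az 15.1
[  7.71 -63.85  -4.08]
```

View pics/scene10.png

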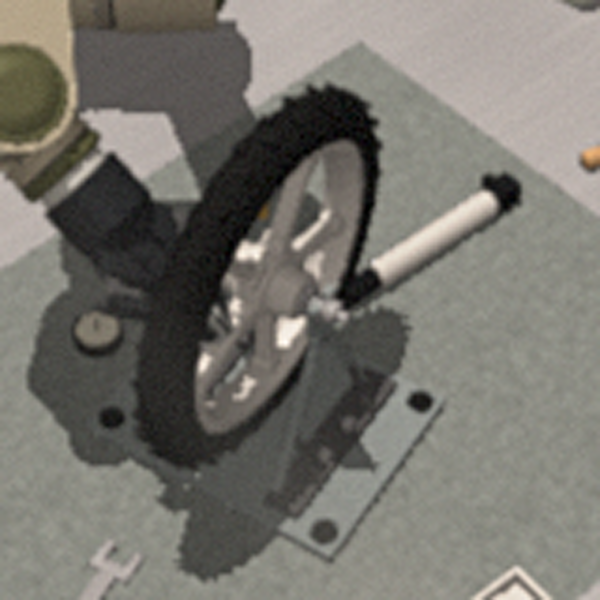

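```bash
for i in 1; do python3 -m inch '0 -.8 0 .6 0'|grep -E 'force|posi';python3 -m inch '0 -.8 0 .6 0'|grep -E 'force|posi';python3 -m inch '0 -.8 0 .6 0'|grep -E 'force|posi'; done
```

```text
position: [0.5983, -0.1071, 0.19]
ft_force: [0.2, -0.0, -0.2]
position: [0.5983, -0.1071, 0.1891]
ft_force: [-1.0, 0.5, 2.9]
position: [0.5985, -0.1071, 0.1886]
ft_force: [-2.2, 0.7, 5.5]
```

The right-hand touch met the spoke at TCP z = -5.7 mm, against -4.5 mm on the left side. By symmetry that puts the wheel near θ = 0.6°. I'll back out and take a clear look before deciding.

```bash
python3 -m inch '0 3 0 -2 0;0 8 0 -6 0;0 8 0 -25 0;0 8 0 -50 0;0 8 0 -80 0;0 8 0 -120 0;0 8 0 -160 0;0 8 0 -190 0;0 8 0 -190 0'|grep -E 'time|force|posi';python3 -c "
from h import *
look('11');valve('11')
rep()
d=dict(np.load('pics/scene11.npz'));x0,y0,k=262,198,8
c=cv2.resize(d['color'][y0:y0+75,x0:x0+75],None,fx=k,fy=k,interpolation=cv2.INTER_CUBIC)
cv2.imwrite('pics/w11.png',c)
t=dict(np.load('pics/top11.npz'));c=cv2.resize(t['color'][190:265,300:400],None,fx=k,fy=k,interpolation=cv2.INTER_CUBIC);cv2.imwrite('pics/t11.png',c)
"
```

```text
time_s: 29.72
position: [0.4527, -0.1468, 0.3067]
ft_force: [0.7, -0.2, 0.3]
scene [299.8 236.2] 6 r 0.0813 theta -4.36
t 29.82 p [ 0.4535 -0.1461  0.3054] q [-5.990e+01  1.000e-01  1.088e+02  5.830e+01  6.710e+01 -8.600e+00] F [ 0.4  0.3 -0.5] w 0.0001
R [[0.559, 0.27, 0.784], [0.169, -0.963, 0.211], [0.812, 0.014, -0.584]] tilt 54.27 az 15.1
```

View pics/w11.png

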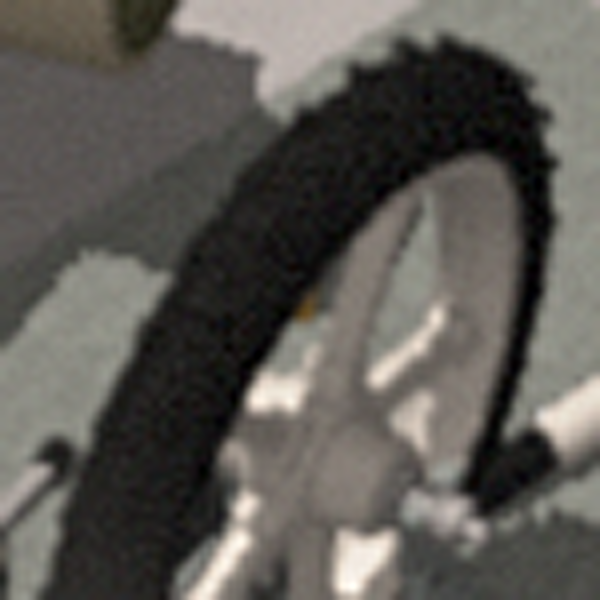

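View pics/t11.png

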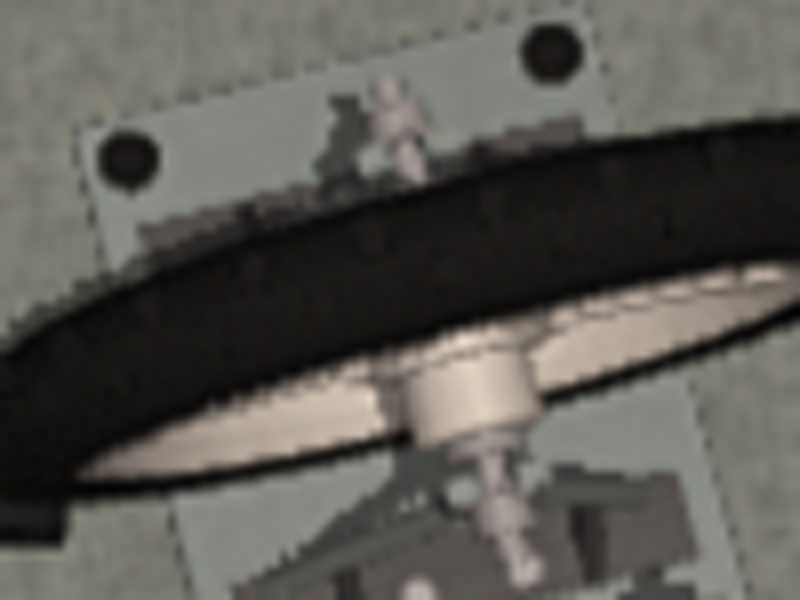

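Run:
```python
from h import *
d=dict(np.load('pics/scene11.npz')); g=cv2.cvtColor(d["color"],cv2.COLOR_BGR2GRAY)
print("cols",list(range(294,328)))
for v in range(222,250): print(v,g[v,294:328])
for th in(-5,0,5):
    for ph in(324,252,180):
        a=np.radians(ph+th); L=[proj(d,S(.008,-r*np.sin(a),r*np.cos(a))).round(1).tolist() for r in(.045,.07,.1)]
        print(th,ph,L,"slope dx/dy",round((L[2][0]-L[0][0])/(L[2][1]-L[0][1]),3))
    a=np.radians(th); print("valve tip",[proj(d,S(0,-r*np.sin(a),r*np.cos(a))).round(1).tolist() for r in(.08,.09,.1)])
```

```text
cols [294, 295, 296, 297, 298, 299, 300, 301, 302, 303, 304, 305, 306, 307, 308, 309, 310, 311, 312, 313, 314, 315, 316, 317, 318, 319, 320, 321, 322, 323, 324, 325, 326, 327]
222 [ 29  34  32  32  28  29  17  30  22  24  21  24  23  25  24   3  37  79
  99  98 101 121 105  90  88  89  95  93  96  94  93  94  59  16]
223 [ 29  28  31  30  30  35  27  28  26  18  15  16  24  16  18  34  74 103
 113 100  93 129 108  97  91  93  93 100  98 100 100  96  66  31]
224 [ 34  32  34  24  28  17  20  26  17  16  20  25  12  17  40  84 107 112
 107  84  83 126 111  97  91  94  96  95 100  99  98  94  71  32]
225 [ 38  40  24  25  25  23  28  19  26  16  19  17  16  22  70 111 123 119
 105  78 105 136 117  95  91 101  96 100 102 100  99  97  69  30]
226 [ 33  33  21  24  26  25  29  21  17  22  20   7  25  62 102 126 126 115
  94  81 129 149 124  97  95 101  93  96 105 104 102 100  70  39]
227 [ 32  18  30  18  20  22  20  23  13   7  11  19  68 105 124 127 124 107
  84 112 139 144 123  98 101 105 101 101 104 106 112 101  79  40]
228 [ 28  19  17  29  14  22  16  21  15  10  21  47 105 125 125 1
[... 3223 characters left out ...]
-1.518
-5 180 [[300.7, 265.8], [300.4, 271.2], [300.1, 277.4]] slope dx/dy -0.052
valve tip [[300.0, 236.3], [300.1, 233.9], [300.2, 231.5]]
0 324 [[305.9, 242.9], [308.5, 235.5], [311.7, 226.6]] slope dx/dy -0.356
0 252 [[308.8, 250.1], [312.9, 247.0], [317.7, 243.3]] slope dx/dy -1.309
0 180 [[301.4, 265.1], [301.5, 270.0], [301.6, 275.7]] slope dx/dy 0.019
valve tip [[298.7, 237.7], [298.6, 235.5], [298.6, 233.2]]
5 324 [[305.3, 243.1], [307.6, 235.8], [310.3, 227.0]] slope dx/dy -0.311
5 252 [[309.0, 249.1], [313.2, 245.4], [318.1, 241.1]] slope dx/dy -1.138
5 180 [[302.1, 264.2], [302.5, 268.7], [303.1, 273.9]] slope dx/dy 0.103
valve tip [[297.4, 239.2], [297.1, 237.2], [296.9, 235.1]]
```

```bash
python3 -c "
from h import *
s=rep();R=s['tool_rot'];print((toS(s['position'])*1000).round(2))
T=S(.007,-.078,-.003); print(w2t(T-.07*R[:,2]-s['position'],R),w2t(T-s['position'],R))"
```

```text
t 29.82 p [ 0.4535 -0.1461  0.3054] q [-5.990e+01  1.000e-01  1.088e+02  5.830e+01  6.710e+01 -8.600e+00] F [ 0.4  0.3 -0.5] w 0.0001
R [[0.559, 0.27, 0.784], [0.169, -0.963, 0.211], [0.812, 0.014, -0.584]] tilt 54.27 az 15.1
[-142.09  -63.54  110.37]
[ -5.2  14.  117.3] [ -5.2  14.  187.3]
```

```bash
python3 -m inch '0 -2 7 40 0;0 -5 14 80 0;0 -5 14 117 0;0 -5 14 140 0;0 -5 14 160 0;0 -5 14 178 0;0 -5 14 187 0;0 -5 14 187 0'|grep -E 'time|force|posi'; python3 -m inch '0 -.8 0 .6 0;0 -1.6 0 1.2 0;0 -1.6 0 1.2 0'|grep -E 'force|posi'; python3 -m inch '0 -.8 0 .6 0'|grep -E 'force|posi';python3 -m inch '0 -.8 0 .6 0'|grep -E 'force|posi'; python3 -m inch '0 -.8 0 .6 0'|grep -E 'force|posi'
```

```text
time_s: 30.82
position: [0.6015, -0.1204, 0.192]
ft_force: [0.9, -0.7, 0.5]
position: [0.6013, -0.1209, 0.1906]
ft_force: [-0.3, -0.1, -0.0]
position: [0.6014, -0.1209, 0.1896]
ft_force: [0.5, 0.1, 0.3]
position: [0.6014, -0.1208, 0.1884]
ft_force: [0.7, 0.1, -0.1]
position: [0.6015, -0.1208, 0.1873]
ft_force: [-0.0, 0.6, 1.1]
```

```bash
for i in 1; do python3 -m inch '0 -.8 0 .6 0'|grep -E 'force|posi';python3 -m inch '0 -.6 0 .4 0'|grep -E 'force|posi'; python3 -m inch '0 -.6 0 .4 0'|grep -E 'force|posi'; done; python3 -c "
from h import *
s=rep();print((toS(s['position'])*1000).round(2),s['wrist_torque'].round(3))"
```

```text
position: [0.6015, -0.1208, 0.1863]
ft_force: [0.6, 1.5, -0.6]
position: [0.6015, -0.1208, 0.1856]
ft_force: [0.5, -0.8, 0.1]
position: [0.6015, -0.1208, 0.1849]
ft_force: [-0.1, 0.4, 0.4]
t 31.95 p [ 0.6015 -0.1208  0.1849] q [-39.3  22.  104.8  74.4  43.3 -19.3] F [-0.1  0.4  0.4] w -0.0003
R [[0.559, 0.271, 0.784], [0.169, -0.962, 0.212], [0.812, 0.014, -0.584]] tilt 54.29 az 15.1
[  7.31 -77.94 -10.08] [-0.088  0.396  0.014]
```

```bash
for i in 1; do python3 -m inch '0 -.6 0 .4 0'|grep -E 'force|posi';python3 -m inch '0 -.6 0 .4 0'|grep -E 'force|posi'; python3 -m inch '0 -.6 0 .4 0'|grep -E 'force|posi'; done; python3 -c "
from h import *
s=rep();print((toS(s['position'])*1000).round(2),s['wrist_torque'].round(3))"
```

```text
position: [0.6015, -0.1208, 0.1842]
ft_force: [-0.0, -0.2, 1.1]
position: [0.6016, -0.1207, 0.1839]
ft_force: [-1.2, -0.2, 4.8]
position: [0.6016, -0.1208, 0.1833]
ft_force: [-0.6, 0.6, 4.6]
t 32.33 p [ 0.6016 -0.1208  0.1833] q [-39.3  22.2 104.9  74.8  43.2 -19.8] F [-0.6  0.6  4.6] w 0.0001
R [[0.558, 0.271, 0.784], [0.169, -0.962, 0.212], [0.812, 0.014, -0.583]] tilt 54.35 az 15.1
[  7.43 -78.02 -11.68] [ 0.157 -0.096  0.202]
```

The second touch, farther out (TCP y -78, z -10.9), confirms contact with the spoke. The wheel is now at about +1.5°, so I'll make one small correction from the left side.

```bash
python3 -m inch '0 3 0 -2 0;0 8 0 -6 0;0 8 0 -25 0;0 8 0 -50 0;0 12 0 -75 0;0 20 -20 -95 0;0 25 -60 -100 0;0 25 -100 -100 0;0 25 -144 -100 0;0 25 -144 -100 0'|grep -E 'time|force|posi'; python3 -c "
from h import *
s=rep();R=s['tool_rot'];print((toS(s['position'])*1000).round(2))
T=S(.006,.0665,.004); print(w2t(T-s['position'],R))"
```

```text
time_s: 33.58
position: [0.4961, 0.0032, 0.2598]
ft_force: [0.3, -0.1, 0.2]
t 33.58 p [0.4961 0.0032 0.2598] q [-33.1   1.6 116.7  66.9  41.3  -4.8] F [ 0.3 -0.1  0.2] w 0.0001
R [[0.558, 0.274, 0.783], [0.171, -0.962, 0.214], [0.812, 0.014, -0.584]] tilt 54.29 az 15.3
[-61.86  69.35  64.8 ]
[-9.8  2.8 90.6]
```

```bash
python3 -m inch '0 -5 1 10 0;0 -9.8 2.8 25 0;0 -9.8 2.8 45 0;0 -9.8 2.8 65 0;0 -9.8 2.8 80 0;0 -9.8 2.8 90.6 0;0 -9.8 2.8 90.6 0'|grep -E 'time|force|posi'; python3 -m inch '0 -1.6 0 1.2 0;0 -3.2 0 2.3 0;0 -3.2 0 2.3 0'|grep -E 'force|posi';python3 -m inch '0 -.8 0 .6 0'|grep -E 'force|posi';python3 -m inch '0 -.8 0 .6 0'|grep -E 'force|posi';  python3 -c "
from h import *
s=rep();print((toS(s['position'])*1000).round(2))"
```

```text
time_s: 34.45
position: [0.5645, 0.0152, 0.1985]
ft_force: [0.2, -0.0, -0.2]
position: [0.5642, 0.0155, 0.1948]
ft_force: [-0.0, -0.1, 1.0]
position: [0.5643, 0.0155, 0.1939]
ft_force: [0.0, -0.2, 0.2]
position: [0.5644, 0.0155, 0.1927]
ft_force: [-0.4, 0.7, 1.4]
t 35.08 p [0.5644 0.0155 0.1927] q [-24.9  15.5 114.6  84.9  31.7 -21.2] F [-0.4  0.7  1.4] w 0.0
R [[0.559, 0.271, 0.784], [0.169, -0.963, 0.212], [0.812, 0.014, -0.584]] tilt 54.29 az 15.1
[ 7.25 63.36 -2.25]
```

```bash
for i in 1; do python3 -m inch '0 -.5 0 .3 0'|grep -E 'force|posi';python3 -m inch '0 -.5 0 .3 0'|grep -E 'force|posi';python3 -m inch '0 -.5 0 .3 0'|grep -E 'force|posi'; python3 -m inch '0 0 0 0 0'|grep -E 'force|posi'; done
```

```text
position: [0.5645, 0.0155, 0.1923]
ft_force: [-0.7, -0.8, 3.4]
position: [0.5645, 0.0154, 0.1921]
ft_force: [-1.6, 0.1, 6.1]
position: [0.5646, 0.0154, 0.1916]
ft_force: [-1.7, -0.9, 5.3]
position: [0.5645, 0.0154, 0.1915]
ft_force: [-1.8, -0.2, 5.2]
```

```bash
for i in 1; do python3 -m inch '0 -.4 0 .3 0'|grep -E 'force|posi'; python3 -m inch '0 -.2 0 .1 0;0 -.2 0 .1 0'|grep -E 'force|posi'; done
```

```text
position: [0.5646, 0.0153, 0.1911]
ft_force: [-2.5, -0.5, 5.7]
position: [0.5645, 0.0153, 0.1908]
ft_force: [-1.6, -1.3, 5.8]
```

At the target height (-4.2 mm). Lifting off, withdrawing, and taking a last look.

```bash
python3 -m inch '0 3 0 -2 0;0 8 0 -6 0;0 8 0 -25 0;0 8 0 -50 0;0 8 0 -80 0;0 8 0 -120 0;0 8 0 -160 0;0 8 0 -190 0;0 8 0 -190 0;0 8 0 -190 0'|grep -E 'time|force|posi';python3 -c "
from h import *
look('12');valve('12');showrect('12')
d=dict(np.load('pics/top12.npz'));cv2.imwrite('pics/topfull12.png',d['color'])
"
```

```text
time_s: 37.2
position: [0.4199, -0.0234, 0.3071]
ft_force: [0.4, 0.9, 0.5]
scene [299.8 236. ] 6 r 0.0821 theta -4.34
```

View pics/rect12.png

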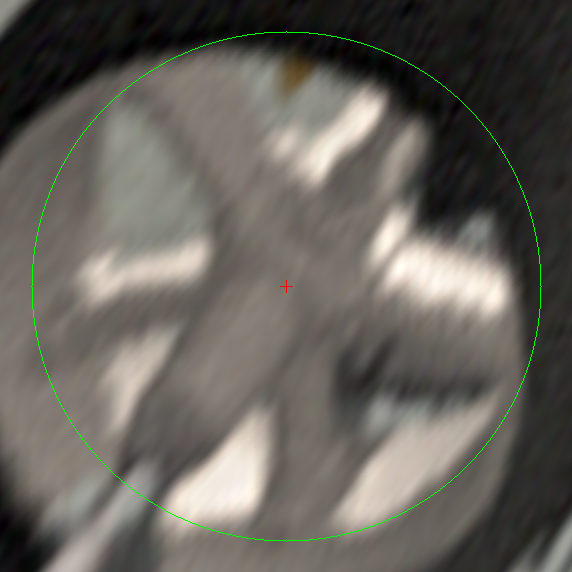

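View pics/scene12.png

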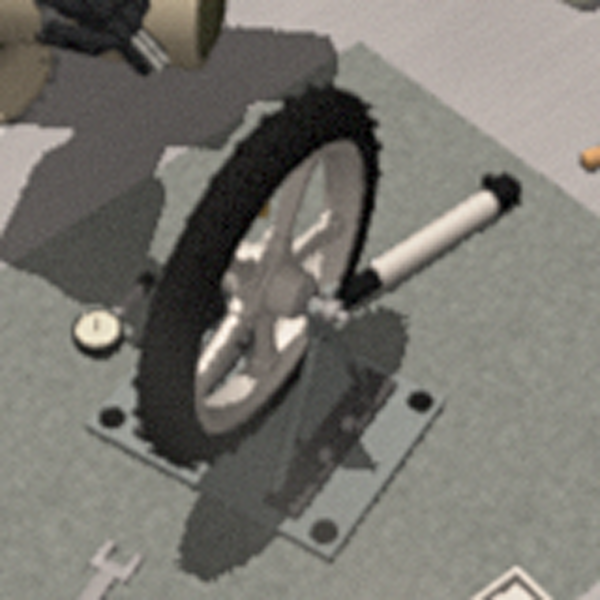

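View pics/topfull12.png

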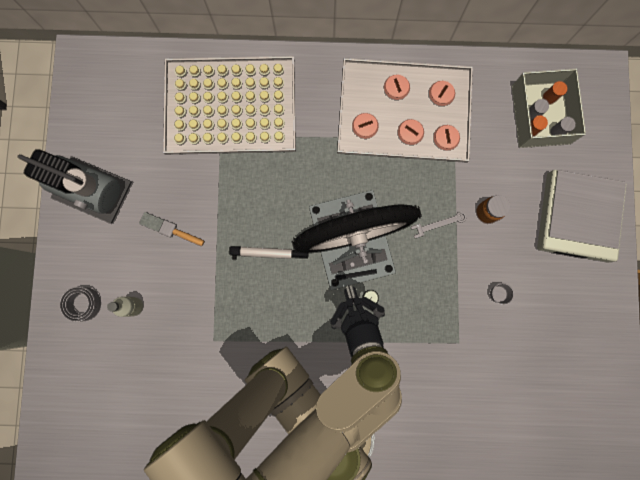

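```bash
python3 -c "
from rig import env
print(env.close_job()); print(env.observe()['time_s'])"
```

```text
the job is handed in; nothing more can be done
None
the job is handed in; nothing more can be done
```

I turned the wheel about 124° until the valve stood at the top, withdrew the hand, and handed the job in at about 37 s. I can't confirm the final angle better than about ±1° from touch, and the camera readings disagree with that.

**How it was done:**
- **Tilt:** moves only turn the tool about its own axis, so I tilted it to 54° by commanding poses just past the arm's reach in free air. This let the shut fingertips reach in between the spokes.
- **Pushes:** two slow downward pushes on left-hand spokes brought the valve near the top. I then checked it with light touches on the right-hand spoke and finished with a push of about 1.5° on the left.

**Force and clearance:** contact readings stayed at about 4–7 N. I saw no sign of contact with the tyre or valve stem. In the last top view, the loose items look to be where they started and the gripper is clear of the wheel.

**Last checks on the angle:**
- **Touch:** comparing the heights at which the left and right spokes were met puts the valve within about 1° of the top. The final left contact came where this predicted (+1.5°) before the last push.
- **Valve in the scene camera:** it reads about -4°. The valve is partly hidden by the tyre and one pixel is worth almost 4°, so I gave this little weight.
- **Spoke slopes in the scene camera:** they scatter roughly from -6° to +5° around zero.

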